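Reassemble a portable tester after repair

TASK

Put the repaired tester back together on its chassis: first stand the battery pack and the transformer in their own pockets, then lay the main board on the four brass pillars above them, its row of white connectors on the side of the terminal posts and its corner holes over the pillars, and last lower the cover over everything until it sits flat all round on the base plate. Set every part down without dropping it, and leave the reel of solder and the tip-cleaner tin that stand among them where they are.

Things in the scene. Friction and masses are not known exactly. Their poses are not given: they have to be found in the camera images.
- chassis: Fixed tester base. Plate 122 x 180 mm, top z 4 (mm); origin: its centre, underside. Ledge with 2 black terminal posts on -x (x -61 to -91). Lip round which the cover goes: outside 102 x 158, top z 14. 4 brass pillars d 10, tops z 62, at x+-36 y+-64. Rib pockets, rib tops z 12, floor z 4: battery's (black, grey pad) at x0 y+36, inside 84 x 40; transformer's (cork pad) at x0 y-34, inside 58 x 50.
- battery: Battery pack: 2 x 5 upright cells in blue wrap, steel cell tops; block 74 (x) by 30 (y) mm, 50 tall, 0.3 kg, standing. Origin: centre of its underside, z up. Home: in its pocket, origin at chassis (0, 36, 4) mm, its x along the chassis's x, either way round.
- transformer: Transformer: dark steel core 48 (x) by 22 (y) mm, 43 tall, copper coil bulging to 40 in y (z 8 to 34), foot 48 x 40; 0.35 kg, standing. Grip the core's flat ends, 48 apart along x. Origin: centre of its underside, z up. Home: in its pocket, origin at chassis (0, -34, 4) mm, its x along the chassis's x, either way round.
- board: Green board 84 (x) by 142 (y) mm, 4 thick, flat below, 0.16 kg. Origin: underside, below the centre of its heat sink (aluminium fins, 56 x by 28 y, z 4 to 28; grip it across y, 35 mm free on both sides). Board centre at x -10; corner holes at x -46, +26, y+-64. White connectors, top z 14, along the -x edge. Home: origin at chassis (10, 0, 62) mm, axes along the chassis's, -x to the ledge.
- cover: Grey cover, a box open below: outside 116 (x) by 172 (y) mm, 95 tall; inside 110 x 166, 92 deep; 0.4 kg, standing on its rim. Black handle on top: bar along y, 14 wide, z 115 to 127, 60 mm clear between its posts, 20 mm room below. Origin: centre of the rim plane, z up. Home: round the lip, origin at chassis (0, 0, 4) mm, its x along the chassis's x, either way round.
- spool: Not part of the job: a standing reel of solder wire, red flanges 54 mm across, 50 mm tall. Origin: centre of its underside.
- tip_cleaner: Not part of the job: a round dark steel tin with brass wool, 58 mm across, 30 mm tall. Origin: centre of its underside.
Mind the look-alikes: they are no part of the job. Leave any brown look-alike of the cover alone. There is more than one size of the battery; the job needs the largest.

How it is judged:
By the outcome, as a careful person would: the job done as asked, in the order asked, and still so for the second after the job is handed in, with the robot touching nothing.
It also fails if it takes over 122 s, if anything falls off the work surface, if the arm or the gripper's body presses on something with over 40 N, if the wrist force passes 120 N, or if a joint passes its speed limit or range.

ROBOT

A 7-joint arm with a two-finger parallel gripper is mounted at the origin on the work surface. World frame = base frame: x ahead of the robot, y to its left, z up, the work surface at z = 0. Lengths are in m, angles in rad, forces in N, time in s.
With the tool pointing down it reaches from about 0.425 to 0.875 m from the base axis. Payload 4.7 kg.
Tool frame: the origin (TCP) lies between the finger pads; the fingertips stand 14 mm ahead of it and the grasp point (between the pads) lies 5 mm behind it; z points along the fingers, y is the line along which they close (so a half turn about z gives the same grasp; the last joint's range is limited). The gripper opens to 87 mm and grips with 3 to 60 N. Pads are 19 mm wide; open, the fingers measure 117 mm over their backs; the gripper's body (75 mm by 190 mm) begins 51 mm behind the grasp point.
Start: joints at [-1.154, 0.321, -0.07, 1.45, 0.023, 1.371, -0.057], TCP at [0.255, 0.598, 0.237] pointing down, gripper open.
Joint ranges: [-2.86, 2.86], [-0.3, 2.09], [-1.38, 1.24], [0.06, 2.45], [-1.56, 4.7], [0.09, 2.05], [-2.69, 2.69]. Speed limits (rad/s): [2.57, 2.57, 3.14, 3.14, 3.14, 3.14, 3.14].

INTERFACE

Orientations are given as a rotation vector (axis times angle).
In Python, from bench import ctrl gives the robot as it stands.
- The arm moves only by the tool step_arm, never from a script. Its argument "commands" is a list of rows, each an object with "travel": the shift along the tool's x, y, z in m, a list of three; "turn": the turn, a rotation vector about the tool's x, y, z in degrees, a list of three. A call has 1 to 5 rows; each row is the pose to reach, as a shift and turn from the pose commanded when the call began, along the tool's axes at that moment; what a row does not reach only later rows make up. A row lasts 1/10 s, in which the tool goes at most 50 mm and 8.59 degrees, less where a joint would pass 70% of its speed; a pose out of reach is approached as far as the arm can. A call with a gripper value outside its range is refused whole. "gripper" is the opening, from 0 (shut) to 1 (fully open), set as the call begins (left out, the last holds). The fingers move at their own pace and stop on an object; "force" is the grip in N (left out, the last holds). Time passes only in rows, so rows that repeat a pose let the fingers close. It gives the time, the measured TCP pose, the force, the opening and the grip force at its end, in the units of the state.
- ctrl.get_state(): the state, without advancing time (a new reading comes with each control period).
- ctrl.get_image(name): name is "scene" or "top" or "wrist"; returns the picture (400x640x3 uint8, red, green, blue); there is no depth.
- ctrl.camera_model(name): a dict with "fx", "fy", "cx", "cy" (pixels), "R" (3x3) and "t" (3): a world point X has camera coordinates R X + t; the wrist camera has in their place "T_tool_cam" (4x4, takes a point from camera to tool coordinates, whose origin is the TCP and whose axes are the flange's). Camera axes: x right, y down, z forward; pixel columns grow to the right and rows downward; lengths in m; the calibration is good to about 2 mm. A picture is of the moment at which its call begins: read the wrist's pose just before it. camera_model takes no time and is no camera call.
- ctrl.close_job(): hands the job in; it is judged then, once.
The state is a dict: "time": time; "joint_positions": joint angles; "qd": joint speeds; "joint_torque": joint torques, N m; "position": TCP position; "tool_rot": TCP orientation; "ft_force": force on the tool from outside, world axes, zero at the start; "torque": the same for the moment, N m; "grip_width": opening from 0.0 (shut) to 1.0 (fully open); "grip_force": force on a finger pad.
Only numpy, scipy, OpenCV 4.12 (cv2) and the standard library are available. Lean on these libraries where they do the work, as an engineer would, in place of code of your own. Each camera call takes 0.05 s, during which the arm holds its last target. There are 200 camera calls.

## Working session

There is one attempt and no reset: what is moved stays moved. The work goes in short steps, Python scripts to look and compute and a tool call to move; the robot and the scene stay as the last step left them, time stands still between calls to the robot, and variables do not carry over. Pictures are saved under pics/ and viewed, at most 14 in all, crops included, and the job is handed in when it is done.

Besides the shell and the picture viewer there is one more tool, called after "Emit:" by a JSON object that holds its "name" and its "arguments", one argument or row to a line. step_arm: Moves the arm, as the interface text tells. Its arguments: {"type":"object","properties":{"commands":{"type":"array"},"gripper":{"type":"number"},"force":{"type":"number"}},"required":["commands"]}

```bash
mkdir -p pics; ls
python3 - <<'E'
from bench import ctrl
import cv2,numpy as np
np.set_printoptions(precision=4,suppress=True)
for n in ("scene","top"):
    im=ctrl.get_image(n); cv2.imwrite(f"pics/{n}0.png",im[:,:,::-1])
    cv2.imwrite(f"pics/{n}0b.png",cv2.resize(im[:,:,::-1],(800,500),interpolation=cv2.INTER_CUBIC))
for n in ("scene","top","wrist"):
    print(n,ctrl.camera_model(n))
print(ctrl.get_state())
E
```

```text
pics
scene {'fx': 445.7115795358068, 'fy': 445.7115795358068, 'cx': 321.74264004902307, 'cy': 197.4302088751929, 'R': array([[ 0.6998,  0.7142,  0.0142],
       [ 0.5182, -0.4938, -0.6984],
       [-0.4918,  0.4961, -0.7156]]), 't': array([-0.3054, -0.2438,  1.443 ])}
top {'fx': 425.0227912205306, 'fy': 425.0227912205306, 'cx': 320.64428797408664, 'cy': 204.4985526303792, 'R': array([[ 0.0222, -0.9996, -0.0152],
       [-0.9913, -0.02  , -0.1303],
       [ 0.1299,  0.0179, -0.9914]]), 't': array([-0.0332,  0.5128,  1.0977])}
wrist {'fx': 345.8345911618362, 'fy': 345.8345911618362, 'cx': 326.234403492477, 'cy': 198.15819231218035, 'T_tool_cam': array([[-0.0006, -0.9523, -0.3051,  0.0845],
       [ 1.    , -0.0007,  0.0002, -0.0003],
       [-0.0005, -0.3051,  0.9523, -0.1471],
       [ 0.    ,  0.    ,  0.    ,  1.    ]])}
{'time': 0.1, 'joint_positions': array([-1.1539,  0.3218, -0.0701,  1.4516,  0.0226,  1.3708, -0.0569]), 'qd': array([-0.0007, -0.0022, -0.0014, -0.0031,  0.0002,  0.0023, -0.0004]), 'joint_torque': array([ -0.0004, -49.2569,  -0.4058, -31.3397,  -0.0641,   0.0396,
         0.0001]), 'position': array([0.2546, 0.5975, 0.2356]), 'tool_rot': array([-0.6283, -3.0778,  0.0027]), 'ft_force': array([-0.0605, -0.9043, -0.1431]), 'torque': array([-0.0062, -0.0138, -0.0305]), 'grip_force': 0.0, 'grip_width': 1.0036765343412586}
```

View pics/scene0b.png

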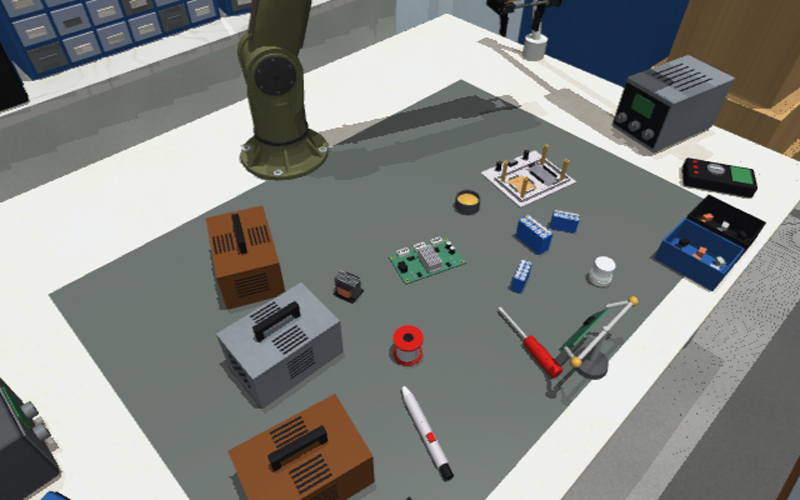

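View pics/top0b.png

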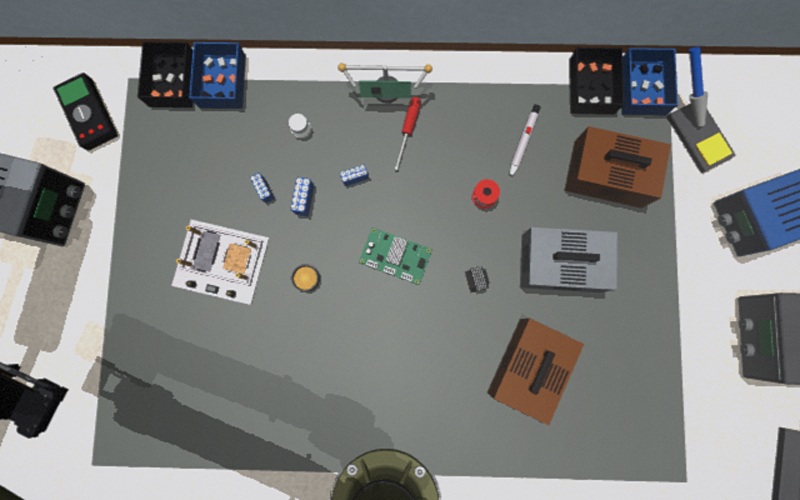

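The scene view (800 px wide) shows three blue batteries at (534,233), (565,221) and (521,275). It also shows the grey cover at (280,345), brown covers at (245,260) and (300,455), the transformer at (347,287) and the board at (428,258).

In the top view the batteries are at (302,196), (261,187) and (354,175), the chassis at (220,262), the board at (396,255), the transformer at (476,279) and the grey cover at (570,260). The tin is at (305,278) and the reel at (486,194).

The battery at top (302,196) looks largest. I'll measure it and confirm with a crop.

```bash
cat > h.py <<'E'
from bench import ctrl
import cv2,numpy as np
from scipy.spatial.transform import Rotation as Rn
np.set_printoptions(precision=4,suppress=True)
def cam(n,st=None):
    m=ctrl.camera_model(n)
    K=np.array([[m['fx'],0,m['cx']],[0,m['fy'],m['cy']],[0,0,1]])
    if n!='wrist': return K,np.array(m['R']),np.array(m['t'])
    T=np.eye(4);T[:3,:3]=Rn.from_rotvec(st['tool_rot']).as_matrix();T[:3,3]=st['position']
    W=np.linalg.inv(T@np.array(m['T_tool_cam'])); return K,W[:3,:3],W[:3,3]
def ray(c,uv,z):
    K,R,t=c; uv=np.atleast_2d(uv).astype(float)
    d=(np.linalg.inv(K)@np.c_[uv,np.ones(len(uv))].T).T@R; o=-R.T@t
    return (o+d*((z-o[2])/d[:,2])[:,None])[:,:2]
def proj(c,X):
    K,R,t=c; p=(np.atleast_2d(X)@R.T+t)@K.T; return p[:,:2]/p[:,2:]
def rect(c,cnt,z):
    "centre, long side, short side (mm), yaw of long side (deg) of a contour cast on plane z"
    P=ray(c,cnt.reshape(-1,2),z).astype(np.float32)*1000
    (x,y),_,_=r=cv2.minAreaRect(P); b=cv2.boxPoints(r); e=[b[1]-b[0],b[2]-b[1]]
    e.sort(key=np.linalg.norm); l=e[1]
    return np.round([x,y,np.linalg.norm(e[1]),np.linalg.norm(e[0]),(np.degrees(np.arctan2(l[1],l[0]))+90)%180-90],1)
def cnts(mask,a=30):
    return [k for k in cv2.findContours(mask.astype(np.uint8),cv2.RETR_EXTERNAL,cv2.CHAIN_APPROX_NONE)[0] if cv2.contourArea(k)>a]
def shot(n,name=None):
    st=ctrl.get_state(); im=ctrl.get_image(n)
    if name: cv2.imwrite(f"pics/{name}.png",im[:,:,::-1])
    return im,cam(n,st),st
def goto(x,y,z,yaw=None):
    "shift and turn in tool axes; yaw = world angle (deg) of tool y (finger) axis, mod 180; tool down"
    st=ctrl.get_state(); R=Rn.from_rotvec(st['tool_rot']).as_matrix()
    cur=np.degrees(np.arctan2(R[1,1],R[0,1]))
    d=R.T@(np.array([x,y,z])-st['position'])*1000
    tgt=cur if yaw is None else cur+(yaw-cur+90)%180-90
    a=np.radians(tgt); yv=np.array([np.cos(a),np.sin(a),0]); zv=np.array([0,0,-1.]); 
    T=np.c_[np.cross(yv,zv),yv,zv]
    print('t',round(st['time'],2),'pos',st['position']*1000,'yaw',round(cur,1),'F',st['ft_force'],'w',round(st['grip_width'],3),'j7',st['joint_positions'][6])
    print(' travel mm',d.round(1),'turn',np.degrees(Rn.from_matrix(R.T@T).as_rotvec()).round(1))
E
python3 - <<'E'
from h import *
im=cv2.imread('pics/top0.png'); c=cam('top'); hsv=cv2.cvtColor(im,cv2.COLOR_BGR2HSV); H,S,V=cv2.split(hsv)
def show(n,m,z,a=60):
    for k in cnts(m,a):
        u=k.reshape(-1,2).mean(0)
        if 60<u[0]<560 and 70<u[1]<350: print(n,u.round(),rect(c,k,z))
show('blue z50',(H>100)&(H<125)&(S>130),.05)
show('green z66',(H>55)&(H<90)&(S>80),.066)
show('red',((H<5)|(H>175))&(S>150),.05)
show('white',(V>200)&(S<40),.004,200)
show('dark',(V<60),.043)
show('light grey',(V>120)&(V<195)&(S<40),.095,300)
print(hsv[205,455],hsv[205,425],hsv[130,300], hsv[225,381],hsv[225,245])
a=cv2.resize(im[140:250,130:330],(800,440),interpolation=cv2.INTER_CUBIC)
cv2.imwrite('pics/c1.png',a)
E
```

```text
green z66 [316. 205.] [509.6 -10.8 132.9  78.   71.2]
green z66 [307.  71.] [871.4  20.7 105.5  34.  -89.1]
red [388. 155.] [ 648.4 -199.5   63.4   50.9  -25.8]
red [329.  92.] [820.6 -38.1  82.4  22.1 -14.2]
white [175. 206.] [497.2 375.  177.4 149.9  77.8]
white [550. 259.] [ 403.8 -672.  1253.5  590.6  -32.4]
white [ 78. 251.] [ 500.   561.2 1068.2  601.1    6.9]
dark [101. 300.] [252.8 541.2 112.8  11.5  63.8]
dark [434. 298.] [ 277.9 -316.5   89.    23.7  -24.4]
dark [406. 285.] [ 308.5 -245.8  172.8   14.1  -24.2]
dark [461. 205.] [ 517.6 -389.4   91.4   16.    87.5]
dark [437. 220.] [ 471.7 -335.3  197.1  101.1   50.8]
dark [502. 126.] [ 732.  -504.4   96.    25.2   77.9]
dark [479. 144.] [ 676.2 -445.4  209.8  125.1   45.1]
dark [548. 114.] [ 770.1 -627.7  139.9   10.1   29. ]
dark [552.  92.] [ 829.4 -638.9   49.6   23.1    9.9]
dark [68. 89.] [820.8 681.8 170.3  82.5  28.6]
light grey [ 88. 219.] [491.3 568.3 810.6  76.4   1.6]
light grey [354. 208.] [ 463.2 -102.9 1172.8  757.3   64.4]
[165   9  55] [100  15 149] [ 54  10 129] [ 90   2 108] [ 19 150 216]
```

View pics/c1.png

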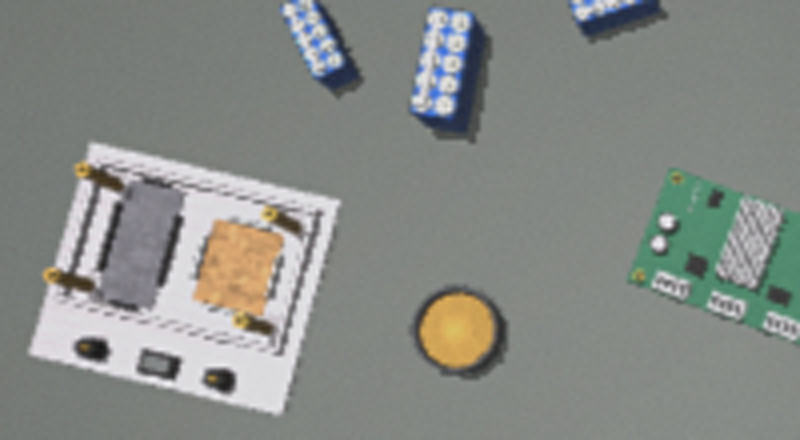

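The crop confirms the battery choice: the one at crop (442,65), top image (240,156), has the biggest cells and block, while those at (315,40) and (615,5) are smaller. The chassis has its ledge and posts at the bottom, towards the robot, the grey pad at the left (+y) and the cork pad at the right. Next I'll hover over the battery.

Run:
```python
from h import *
c=cam('top'); f=lambda x,y:(130+x/4,140+y/4)
b=ray(c,[f(*p) for p in[(430,8),(476,12),(452,118),(411,108)]],.05)*1000
print('batt',b,b.mean(0))
pt=ray(c,[f(*p) for p in[(83,170),(272,215),(50,275),(240,320)]],.062)*1000
print('pillars',pt,pt.mean(0), np.degrees(np.arctan2(*(pt[0]-pt[1])[::-1])))
g=lambda x,y:(x/1.25,y/1.25)
print('transf',ray(c,[g(477,277)],.043)*1000,'cover handle',ray(c,[g(576,257)],.127)*1000)
im=cv2.imread('pics/top0.png');H,S,V=cv2.split(cv2.cvtColor(im,cv2.COLOR_BGR2HSV))
k=max(cnts((H>55)&(H<90)&(S>80)),key=cv2.contourArea);print('board',rect(c,k,.004))
goto(.62,.17,.25,25)
st=ctrl.get_state();print(Rn.from_rotvec(st['tool_rot']).as_matrix())
```

```text
batt [[675.7091 204.0774]
 [673.5085 173.0424]
 [600.8634 185.8275]
 [607.1232 213.4863]] [639.3011 194.1084]
pillars [[558.926  424.7332]
 [531.5215 298.2834]
 [489.1232 441.1836]
 [462.308  314.986 ]] [510.4697 369.7966] 77.771819711417
transf [[ 470.2397 -183.0377]] cover handle [[ 505.3332 -363.9422]]
board [517.7  -9.  140.5  82.4  71.2]
t 0.1 pos [254.6469 597.5294 235.5675] yaw 66.9 F [-0.0605 -0.9043 -0.1431] w 1.004 j7 -0.05689553079998106
 travel mm [-503.7 -250.1  -14. ] turn [-0.1  0.  41.9]
[[-0.92    0.392  -0.0006]
 [ 0.392   0.92   -0.0016]
 [-0.0001 -0.0017 -1.    ]]
```

Emit:
{"name": "step_arm", "arguments": {
  "commands": [
    {"travel":[-0.041,-0.018,0]},
    {"travel":[-0.082,-0.036,0]},
    {"travel":[-0.123,-0.053,0]},
    {"travel":[-0.164,-0.07,0]},
    {"travel":[-0.205,-0.088,0]}
  ],
  "gripper": 1.0
}}

```text
$.commands[0]: bad value
```

Emit:
{"name": "step_arm", "arguments": {
  "commands": [
    {"travel":[-0.041,-0.018,0]},
    {"travel":[-0.082,-0.036,0]},
    {"travel":[-0.123,-0.053,0]},
    {"travel":[-0.164,-0.07,0]},
    {"travel":[-0.205,-0.088,0]}
  ]
}}

```text
$.commands[0]: bad value
```

Emit:
{"name": "step_arm", "arguments": {
  "commands": [
    {"travel":[-0.034,-0.015,0],"turn":[0,0,-5]},
    {"travel":[-0.068,-0.03,0],"turn":[0,0,-10]},
    {"travel":[-0.102,-0.044,-0.014],"turn":[0,0,-14]},
    {"travel":[-0.102,-0.044,-0.014],"turn":[0,0,-14]},
    {"travel":[-0.102,-0.044,-0.014],"turn":[0,0,-14]}
  ]
}}

```text
time: 0.6
position: [0.3323, 0.5169, 0.2508]
tool_rot: [-0.253, -3.131, -0.001]
ft_force: [-0.9, 0.9, 0.8]
grip_width: 1.003
grip_force: 0.0
```

Run:
```python
from h import *
im,c,st=shot('wrist','w1')
goto(.639,.194,.25,81)
hsv=cv2.cvtColor(im,cv2.COLOR_RGB2HSV);H,S,V=cv2.split(hsv)
m=((H>100)&(H<130)&(S>100)&(V>60))
for k in cnts(m,200): print(k.reshape(-1,2).mean(0), rect(c,k,.05))
print(proj(c,[[.639,.194,.05]]))
```

```text
t 0.65 pos [330.7399 517.8455 250.2899] yaw 80.9 F [-0.6041  1.0347  0.5226] w 0.996 j7 0.35818243277233625
 travel mm [-355.6 -271.1   -0.1] turn [ 0.  -0.1 -0.1]
[[126.1279 430.3961]]
```

View pics/w1.png

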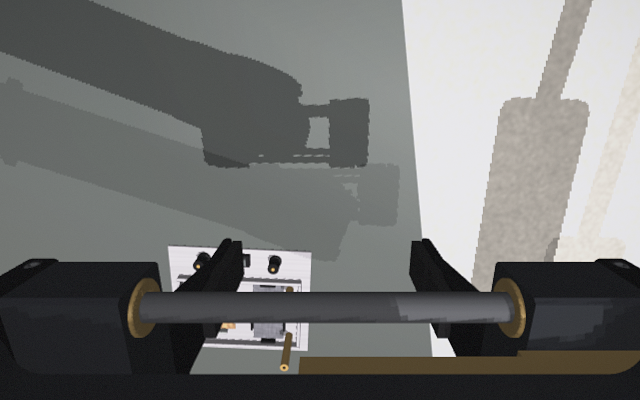

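The wrist view shows the chassis below, around (240,300), and the arm's shadow. Rows need a "turn" field, so I'll continue to the battery with it included.

Emit:
{"name": "step_arm", "arguments": {
  "commands": [
    {"travel":[-0.036,-0.027,0],"turn":[0,0,0]},
    {"travel":[-0.071,-0.054,0],"turn":[0,0,0]},
    {"travel":[-0.107,-0.081,0],"turn":[0,0,0]},
    {"travel":[-0.142,-0.108,0],"turn":[0,0,0]},
    {"travel":[-0.178,-0.135,0],"turn":[0,0,0]}
  ]
}}

```text
time: 1.15
position: [0.4852, 0.3568, 0.2499]
tool_rot: [-0.243, -3.131, -0.0]
ft_force: [0.2, 0.4, 0.7]
grip_width: 1.0
grip_force: 0.0
```

Emit:
{"name": "step_arm", "arguments": {
  "commands": [
    {"travel":[-0.036,-0.027,0],"turn":[0,0,0]},
    {"travel":[-0.071,-0.054,0],"turn":[0,0,0]},
    {"travel":[-0.107,-0.081,0],"turn":[0,0,0]},
    {"travel":[-0.142,-0.108,0],"turn":[0,0,0]},
    {"travel":[-0.178,-0.136,0],"turn":[0,0,0]}
  ]
}}

```text
time: 1.65
position: [0.6403, 0.1953, 0.2497]
tool_rot: [-0.243, -3.131, -0.001]
ft_force: [0.6, 0.1, 0.2]
grip_width: 0.999
grip_force: 0.0
```

Emit:
{"name": "step_arm", "arguments": {
  "commands": [
    {"travel":[0,0,0],"turn":[0,0,0]},
    {"travel":[0,0,0],"turn":[0,0,0]}
  ]
}}

```text
time: 1.85
position: [0.64, 0.1944, 0.2493]
tool_rot: [-0.249, -3.13, 0.0]
ft_force: [-1.0, 0.8, -0.1]
grip_width: 0.998
grip_force: 0.0
```

Run:
```python
from h import *
im,c,st=shot('wrist','w2')
goto(.639,.194,.25,81)
hsv=cv2.cvtColor(im,cv2.COLOR_RGB2HSV);H,S,V=cv2.split(hsv)
m=((H>100)&(H<130)&(S>100)&(V>60))
for k in cnts(m,100): print(k.reshape(-1,2).mean(0), rect(c,k,.05))
print(proj(c,[[.639,.194,.05]]))
```

```text
t 1.9 pos [639.2379 196.1569 249.5424] yaw 81.1 F [-0.2042  0.7097 -1.0531] w 0.997 j7 1.1305414984808801
 travel mm [-0.1 -2.2 -0.5] turn [ 0.  -0.1  0.1]
[243.1611 218.4899] [681.4  94.9  65.4  28.1 -69.9]
[328.4353 179.1765] [646.4 195.   39.4  10.3  -5.1]
[398.3333 156.8718] [633.9 271.6  23.1  22.5 -52.3]
[334.0863 145.2662] [617.7 200.2  40.   29.   -8.3]
[[325.9411 173.1444]]
```

View pics/w2.png

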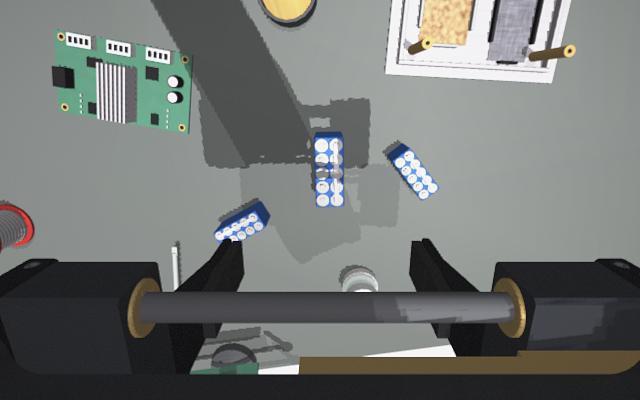

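The wrist view shows the battery's top centred near (329,172), aligned with the tool axes. The smaller look-alikes are at (243,220) and (412,172). I'll descend with the fingers half open so they clear the neighbours.

Emit:
{"name": "step_arm", "arguments": {
  "commands": [
    {"travel":[0,0.001,0.045],"turn":[0,0,0]},
    {"travel":[0,0.002,0.09],"turn":[0,0,0]},
    {"travel":[0,0.002,0.135],"turn":[0,0,0]},
    {"travel":[0,0.002,0.165],"turn":[0,0,0]},
    {"travel":[0,0.002,0.18],"turn":[0,0,0]}
  ],
  "gripper": 0.6
}}

```text
time: 2.4
position: [0.6368, 0.1986, 0.0668]
tool_rot: [-0.241, -3.126, 0.001]
ft_force: [-0.1, 0.6, 0.5]
grip_width: 0.646
grip_force: 0.0
```

Emit:
{"name": "step_arm", "arguments": {
  "commands": [
    {"travel":[0,0,0.015],"turn":[0,0,0]},
    {"travel":[0,0,0.03],"turn":[0,0,0]},
    {"travel":[0,0,0.042],"turn":[0,0,0]},
    {"travel":[0,0,0.042],"turn":[0,0,0]}
  ]
}}

```text
time: 2.8
position: [0.6397, 0.1956, 0.0272]
tool_rot: [-0.248, -3.13, 0.001]
ft_force: [-0.3, -0.6, -1.0]
grip_width: 0.598
grip_force: 0.0
```

Emit:
{"name": "step_arm", "arguments": {
  "commands": [
    {"travel":[0,0,0],"turn":[0,0,0]},
    {"travel":[0,0,0],"turn":[0,0,0]},
    {"travel":[0,0,0],"turn":[0,0,0]},
    {"travel":[0,0,0],"turn":[0,0,0]},
    {"travel":[0,0,0],"turn":[0,0,0]}
  ],
  "gripper": 0.25,
  "force": 25
}}

```text
time: 3.3
position: [0.6411, 0.196, 0.0295]
tool_rot: [0.249, 3.13, 0.001]
ft_force: [-0.0, 0.3, 2.0]
grip_width: 0.342
grip_force: 24.9
```

Emit:
{"name": "step_arm", "arguments": {
  "commands": [
    {"travel":[0,0,-0.02],"turn":[0,0,0]},
    {"travel":[0,0,-0.06],"turn":[0,0,0]},
    {"travel":[0,0,-0.1],"turn":[0,0,0]},
    {"travel":[0.01,0.01,-0.13],"turn":[0,0,0]},
    {"travel":[0.03,0.036,-0.14],"turn":[0,0,0]}
  ]
}}

```text
time: 3.8
position: [0.6199, 0.2319, 0.1726]
tool_rot: [0.259, 3.124, -0.001]
ft_force: [1.4, -0.3, -2.3]
grip_width: 0.341
grip_force: 24.9
```

Emit:
{"name": "step_arm", "arguments": {
  "commands": [
    {"travel":[0.026,0.032,0],"turn":[0,0,0]},
    {"travel":[0.054,0.067,0],"turn":[0,0,1]},
    {"travel":[0.082,0.102,0],"turn":[0,0,2]},
    {"travel":[0.108,0.134,0],"turn":[0,0,3.3]},
    {"travel":[0.122,0.152,0],"turn":[0,0,3.3]}
  ]
}}

```text
time: 4.3
position: [0.5159, 0.4097, 0.1675]
tool_rot: [-0.33, -3.121, -0.001]
ft_force: [0.2, 0.7, -2.5]
grip_width: 0.341
grip_force: 24.9
```

Emit:
{"name": "step_arm", "arguments": {
  "commands": [
    {"travel":[0,0,0],"turn":[0,0,0]},
    {"travel":[0,0,0],"turn":[0,0,0]}
  ]
}}

```text
time: 4.5
position: [0.5194, 0.4053, 0.1676]
tool_rot: [-0.336, -3.123, 0.003]
ft_force: [0.8, -0.8, -2.8]
grip_width: 0.343
grip_force: 24.9
```

Run:
```python
from h import *
im,c,st=shot('wrist','w3')
goto(.5186,.4062,.17,77.8)
im2,_,_=shot('top'); a=cv2.resize(im2[130:270,100:250,::-1],(600,560),interpolation=cv2.INTER_CUBIC)
hw=cv2.resize(im[:,:,::-1],(640,400)); cv2.imwrite('pics/top3.png',a)
u=np.array([np.cos(np.radians(-12.2)),np.sin(np.radians(-12.2))]);v=np.array([-u[1],u[0]]);C=np.array([.511,.371])
for x,y in((-36,64),(36,64),(-36,-64),(36,-64)): print(x,y,proj(c,np.r_[C+u*x/1e3+v*y/1e3,.062]))
for x,y in((-91,90),(-91,-90),(61,90)): print(x,y,proj(c,np.r_[C+u*x/1e3+v*y/1e3,.004]))
```

```text
t 4.55 pos [520.4625 403.9409 167.8392] yaw 77.6 F [ 0.2922 -0.226  -2.8674] w 0.343 j7 0.685417802706238
 travel mm [ 2.3  1.8 -2.2] turn [-0.1  0.  -0.2]
-36 64 [[365.6807 155.0797]]
36 64 [[362.7509 244.0699]]
-36 -64 [[192.3501 155.4003]]
36 -64 [[203.131  244.2805]]
-91 90 [[391.1034  78.1534]]
-91 -90 [[179.2774  78.6423]]
61 90 [[382.5975 241.7911]]
```

View pics/w3.png

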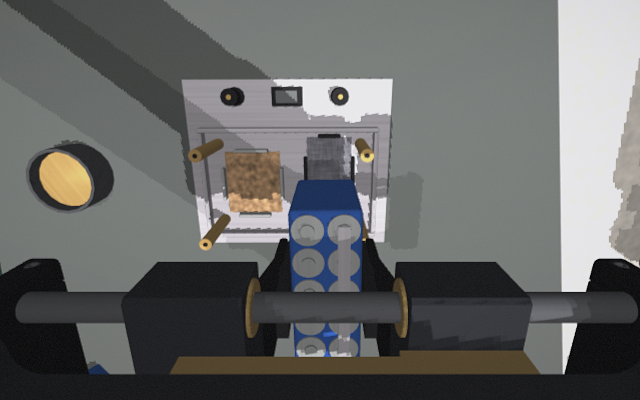

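The wrist view shows pillar tops at (195,156), (368,157) and (205,244), and ledge corners at (182,79) and (393,79). All sit about 2.5 px right of prediction, so the chassis is about 2 mm further along +y. I'll correct for that and lower the battery.

Emit:
{"name": "step_arm", "arguments": {
  "commands": [
    {"travel":[0.001,0.003,0.02],"turn":[0,0,0]},
    {"travel":[0.001,0.003,0.055],"turn":[0,0,0]},
    {"travel":[0.001,0.003,0.09],"turn":[0,0,0]},
    {"travel":[0.001,0.003,0.11],"turn":[0,0,0]},
    {"travel":[0.001,0.003,0.12],"turn":[0,0,0]}
  ]
}}

```text
time: 5.1
position: [0.5196, 0.4054, 0.0457]
tool_rot: [-0.343, -3.12, 0.006]
ft_force: [-0.5, -0.8, -3.8]
grip_width: 0.342
grip_force: 24.9
```

Emit:
{"name": "step_arm", "arguments": {
  "commands": [
    {"travel":[0,0,0.003],"turn":[0,0,0]},
    {"travel":[0,0,0.006],"turn":[0,0,0]},
    {"travel":[0,0,0.009],"turn":[0,0,0]},
    {"travel":[0,0,0.011],"turn":[0,0,0]},
    {"travel":[0,0,0.012],"turn":[0,0,0]}
  ]
}}

```text
time: 5.6
position: [0.52, 0.4088, 0.0372]
tool_rot: [0.339, 3.123, 0.001]
ft_force: [0.6, 0.5, -2.6]
grip_width: 0.343
grip_force: 24.9
```

Emit:
{"name": "step_arm", "arguments": {
  "commands": [
    {"travel":[0,0,0.001],"turn":[0,0,0]},
    {"travel":[0,0,0.001],"turn":[0,0,0]}
  ]
}}

```text
time: 5.8
position: [0.5197, 0.4086, 0.0357]
tool_rot: [0.338, 3.123, 0.0]
ft_force: [-0.1, 0.3, -3.4]
grip_width: 0.34
grip_force: 24.9
```

Run:
```python
from h import *
im,c,st=shot('top')
goto(.5191,.4077,.0325,77.8)
```

```text
t 5.85 pos [519.7465 408.5887  35.6979] yaw 77.6 F [-0.2618  0.0555 -3.1535] w 0.338 j7 0.691336401156431
 travel mm [ 0.4 -1.   3.2] turn [ 0.   0.  -0.2]
```

Emit:
{"name": "step_arm", "arguments": {
  "commands": [
    {"travel":[0,0,0.001],"turn":[0,0,0]},
    {"travel":[0,0,0.002],"turn":[0,0,0]},
    {"travel":[0,0,0.002],"turn":[0,0,0]}
  ]
}}

```text
time: 6.15
position: [0.5198, 0.4085, 0.0336]
tool_rot: [0.339, 3.123, 0.0]
ft_force: [0.2, -0.0, -3.0]
grip_width: 0.348
grip_force: 24.9
```

Emit:
{"name": "step_arm", "arguments": {
  "commands": [
    {"travel":[0,0,0.001],"turn":[0,0,0]},
    {"travel":[0,0,0.001],"turn":[0,0,0]}
  ]
}}

```text
time: 6.35
position: [0.5198, 0.4086, 0.0335]
tool_rot: [0.339, 3.123, 0.0]
ft_force: [-1.7, -2.3, 3.8]
grip_width: 0.341
grip_force: 24.9
```

Emit:
{"name": "step_arm", "arguments": {
  "commands": [
    {"travel":[0,0,0.001],"turn":[0,0,0]},
    {"travel":[0,0,0.001],"turn":[0,0,0]}
  ]
}}

```text
time: 6.55
position: [0.5198, 0.4086, 0.0334]
tool_rot: [-0.339, -3.123, -0.0]
ft_force: [-4.0, -2.9, 8.7]
grip_width: 0.339
grip_force: 24.9
```

Emit:
{"name": "step_arm", "arguments": {
  "commands": [
    {"travel":[0,0,-0.001],"turn":[0,0,0]},
    {"travel":[0,0,-0.001],"turn":[0,0,0]},
    {"travel":[0,0,-0.001],"turn":[0,0,0]},
    {"travel":[0,0,-0.001],"turn":[0,0,0]}
  ],
  "gripper": 0.48
}}

```text
time: 6.95
position: [0.5198, 0.4085, 0.0323]
tool_rot: [0.339, 3.123, 0.0]
ft_force: [-1.1, -0.3, -0.4]
grip_width: 0.471
grip_force: 0.0
```

Emit:
{"name": "step_arm", "arguments": {
  "commands": [
    {"travel":[0,0,-0.02],"turn":[0,0,0]},
    {"travel":[0,0,-0.06],"turn":[0,0,0]},
    {"travel":[0,0,-0.105],"turn":[0,0,0]},
    {"travel":[0,0,-0.15],"turn":[0,0,0]},
    {"travel":[0,0,-0.19],"turn":[0,0,0]}
  ]
}}

```text
time: 7.45
position: [0.52, 0.4086, 0.225]
tool_rot: [0.339, 3.122, 0.002]
ft_force: [0.3, -0.8, -1.1]
grip_width: 0.482
grip_force: 0.0
```

Run:
```python
from h import *
im,c,st=shot('wrist','w4')
goto(.470,-.183,.23,77.8)
```

```text
t 7.5 pos [522.5074 410.6447 232.9882] yaw 77.6 F [2.1558 1.9406 4.9511] w 0.475 j7 0.6783091810594274
 travel mm [ -76.  -591.1   -2.6] turn [ 0.6  0.4 -0.2]
```

View pics/w4.png

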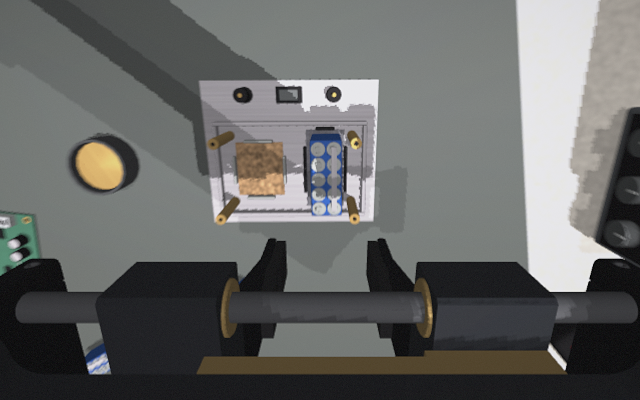

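The wrist view shows the battery standing in its pocket at (326,175), between its ribs. Next is the transformer.

Emit:
{"name": "step_arm", "arguments": {
  "commands": [
    {"travel":[-0.006,-0.046,0],"turn":[0,0,0]},
    {"travel":[-0.012,-0.092,0],"turn":[0,0,0]},
    {"travel":[-0.018,-0.138,0],"turn":[0,0,0]},
    {"travel":[-0.024,-0.184,0],"turn":[0,0,0]},
    {"travel":[-0.03,-0.23,0],"turn":[0,0,0]}
  ],
  "gripper": 1.0
}}

```text
time: 8.0
position: [0.4994, 0.1755, 0.2223]
tool_rot: [0.339, 3.123, 0.0]
ft_force: [0.6, 0.4, -0.3]
grip_width: 0.85
grip_force: 0.0
```

Emit:
{"name": "step_arm", "arguments": {
  "commands": [
    {"travel":[-0.006,-0.046,0],"turn":[0,0,0]},
    {"travel":[-0.012,-0.092,0],"turn":[0,0,0]},
    {"travel":[-0.018,-0.138,0],"turn":[0,0,0]},
    {"travel":[-0.024,-0.184,0],"turn":[0,0,0]},
    {"travel":[-0.03,-0.23,0],"turn":[0,0,0]}
  ]
}}

```text
time: 8.5
position: [0.4793, -0.0555, 0.2225]
tool_rot: [0.338, 3.123, 0.001]
ft_force: [0.1, -0.4, 0.9]
grip_width: 1.004
grip_force: 0.0
```

Emit:
{"name": "step_arm", "arguments": {
  "commands": [
    {"travel":[-0.006,-0.044,0],"turn":[0,0,0]},
    {"travel":[-0.012,-0.088,0],"turn":[0,0,0]},
    {"travel":[-0.016,-0.13,0],"turn":[0,0,0]},
    {"travel":[-0.016,-0.13,0],"turn":[0,0,0]},
    {"travel":[-0.016,-0.13,0],"turn":[0,0,0]}
  ]
}}

```text
time: 9.0
position: [0.4672, -0.1848, 0.2224]
tool_rot: [0.343, 3.123, 0.001]
ft_force: [1.3, -0.2, -0.6]
grip_width: 0.998
grip_force: 0.0
```

Run:
```python
from h import *
im,c,st=shot('wrist','w5')
goto(.470,-.183,.23)
a=cv2.resize(im[20:240,200:480,::-1],(700,550),interpolation=cv2.INTER_CUBIC); cv2.imwrite('pics/w5c.png',a)
```

```text
t 9.05 pos [ 467.6213 -183.3415  222.2745] yaw 77.6 F [0.2598 0.8075 0.0421] w 0.999 j7 1.6810786620536848
 travel mm [-2.2  0.8 -7.7] turn [ 0. -0.  0.]
```

View pics/w5c.png

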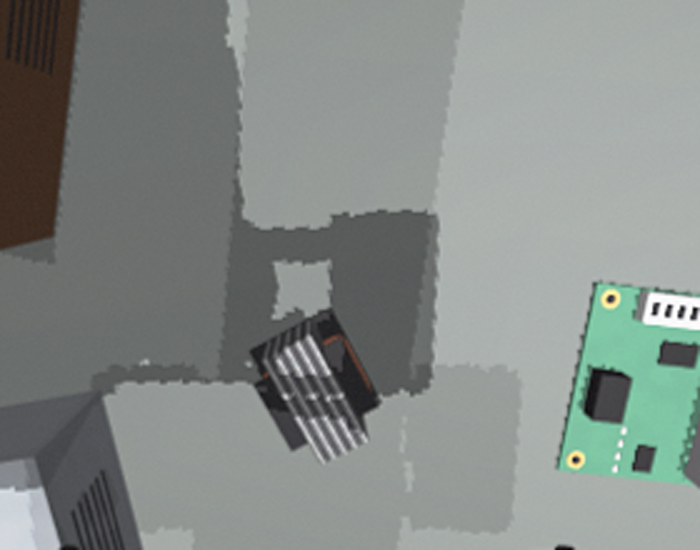

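The crop shows the transformer's striped core top centred at crop (320,397), with its 48 mm axis along image direction (50,109), which is a world yaw of about 12°. The covers are clear of it. I'll turn the tool and look again.

Emit:
{"name": "step_arm", "arguments": {
  "commands": [
    {"travel":[0,0,0],"turn":[0,0,8]},
    {"travel":[0,0,0],"turn":[0,0,16]},
    {"travel":[0,0,0],"turn":[0,0,24]},
    {"travel":[0,0,0],"turn":[0,0,32]},
    {"travel":[0,0,0],"turn":[0,0,40]}
  ]
}}

```text
time: 9.55
position: [0.4681, -0.1818, 0.2223]
tool_rot: [-1.389, -2.817, -0.001]
ft_force: [-0.0, -0.9, 0.3]
grip_width: 1.0
grip_force: 0.0
```

Emit:
{"name": "step_arm", "arguments": {
  "commands": [
    {"travel":[0,0,0],"turn":[0,0,8]},
    {"travel":[0,0,0],"turn":[0,0,16]},
    {"travel":[0,0,0],"turn":[0,0,25.4]},
    {"travel":[0,0,0],"turn":[0,0,25.4]},
    {"travel":[0,0,0],"turn":[0,0,25.4]}
  ]
}}

```text
time: 10.05
position: [0.4679, -0.1827, 0.2224]
tool_rot: [-1.966, -2.45, -0.0]
ft_force: [-0.4, -0.3, 0.4]
grip_width: 1.004
grip_force: 0.0
```

Run:
```python
from h import *
K,R,t=cam('wrist',dict(tool_rot=np.array([.343,3.123,.001]),position=np.array([.4674,-.184,.2224])))
p=ray((K,R,t),[[328,178.8]],.043)[0]; print(p)
im,c,st=shot('wrist','w6')
goto(*p,.025,12.2); print(proj(c,np.r_[p,.043]))
a=cv2.resize(im[60:260,200:440,::-1],(720,600),interpolation=cv2.INTER_CUBIC); cv2.imwrite('pics/w6c.png',a)
```

```text
[ 0.4682 -0.1825]
t 10.1 pos [ 467.7852 -183.0225  222.445 ] yaw 12.5 F [-0.4867 -0.9078 -0.4086] w 0.998 j7 0.543039026226138
 travel mm [  0.4   0.5 197.4] turn [ 0.  -0.   0.3]
[[326.8004 178.2527]]
```

View pics/w6c.png

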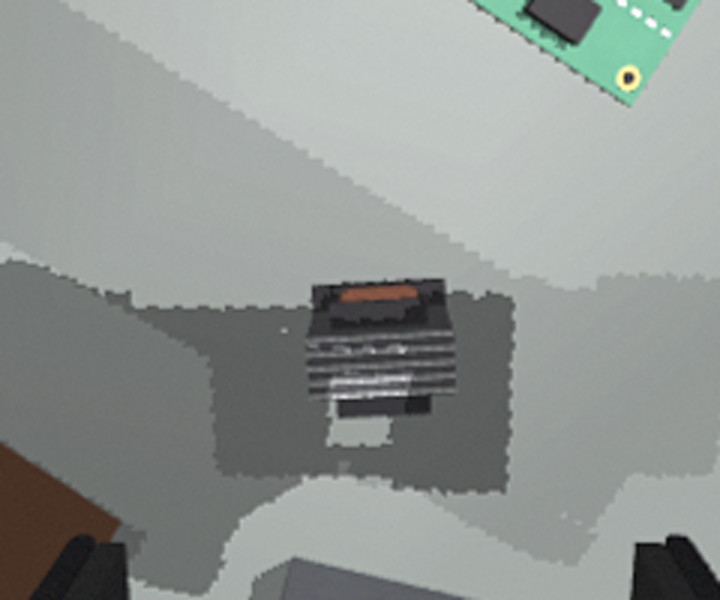

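The crop shows the core top centred at (381,364), which is original pixel (327,181), and nearly aligned (about 1.5° off). I'll shift x by −2.5 mm and descend.

Emit:
{"name": "step_arm", "arguments": {
  "commands": [
    {"travel":[-0.0025,0.0005,0.04],"turn":[0,0,-1.5]},
    {"travel":[-0.0025,0.0005,0.08],"turn":[0,0,-1.5]},
    {"travel":[-0.0025,0.0005,0.12],"turn":[0,0,-1.5]},
    {"travel":[-0.0025,0.0005,0.145],"turn":[0,0,-1.5]},
    {"travel":[-0.0025,0.0005,0.16],"turn":[0,0,-1.5]}
  ]
}}

```text
time: 10.6
position: [0.4671, -0.1855, 0.0601]
tool_rot: [-1.934, -2.471, 0.003]
ft_force: [0.6, -0.4, -0.0]
grip_width: 0.999
grip_force: 0.0
```

Emit:
{"name": "step_arm", "arguments": {
  "commands": [
    {"travel":[0,0,0.013],"turn":[0,0,0]},
    {"travel":[0,0,0.027],"turn":[0,0,0]},
    {"travel":[0,0,0.0375],"turn":[0,0,0]},
    {"travel":[0,0,0.0375],"turn":[0,0,0]}
  ]
}}

```text
time: 11.0
position: [0.4677, -0.186, 0.0238]
tool_rot: [-1.938, -2.47, 0.002]
ft_force: [0.9, -0.4, -1.1]
grip_width: 0.999
grip_force: 0.0
```

Emit:
{"name": "step_arm", "arguments": {
  "commands": [
    {"travel":[0,0,0],"turn":[0,0,0]},
    {"travel":[0,0,0],"turn":[0,0,0]},
    {"travel":[0,0,0],"turn":[0,0,0]},
    {"travel":[0,0,0],"turn":[0,0,0]},
    {"travel":[0,0,0],"turn":[0,0,0]}
  ],
  "gripper": 0.4,
  "force": 30
}}

```text
time: 11.5
position: [0.4688, -0.1864, 0.0254]
tool_rot: [1.94, 2.471, 0.001]
ft_force: [-0.0, 0.0, -0.0]
grip_width: 0.631
grip_force: 0.0
```

Emit:
{"name": "step_arm", "arguments": {
  "commands": [
    {"travel":[0,0,0],"turn":[0,0,0]},
    {"travel":[0,0,-0.02],"turn":[0,0,0]},
    {"travel":[0,0,-0.06],"turn":[0,0,0]},
    {"travel":[0,0,-0.1],"turn":[0,0,0]},
    {"travel":[0,0,-0.15],"turn":[0,0,0]}
  ]
}}

```text
time: 12.0
position: [0.4666, -0.1859, 0.1747]
tool_rot: [-1.938, -2.468, 0.003]
ft_force: [0.7, 0.7, -3.2]
grip_width: 0.55
grip_force: 29.7
```

Run:
```python
from h import *
im,c,st=shot('wrist','w7')
u=np.array([np.cos(np.radians(-12.2)),np.sin(np.radians(-12.2))]);v=np.array([-u[1],u[0]]);C=np.array([.5115,.3725])
p=C-.034*v;print(p);goto(*p,.175,-12.2)
```

```text
[0.5043 0.3393]
t 12.05 pos [ 471.7338 -187.8694  183.9651] yaw 13.7 F [ 3.5159 -1.4948  3.7959] w 0.548 j7 0.5930444168863478
 travel mm [504.6 156.1   8.7] turn [ 0.6  0.1 25.9]
```

Emit:
{"name": "step_arm", "arguments": {
  "commands": [
    {"travel":[0.035,0.011,0],"turn":[0,0,0]},
    {"travel":[0.08,0.0257,0],"turn":[0,0,0]},
    {"travel":[0.125,0.04,0],"turn":[0,0,0]},
    {"travel":[0.17,0.0546,0],"turn":[0,0,0]},
    {"travel":[0.215,0.069,0],"turn":[0,0,0]}
  ]
}}

```text
time: 12.55
position: [0.4838, 0.0405, 0.1744]
tool_rot: [-1.94, -2.47, 0.0]
ft_force: [2.0, 0.4, -2.6]
grip_width: 0.546
grip_force: 29.7
```

Emit:
{"name": "step_arm", "arguments": {
  "commands": [
    {"travel":[0.043,0.0138,0],"turn":[0,0,0]},
    {"travel":[0.086,0.0276,0],"turn":[0,0,0]},
    {"travel":[0.129,0.0414,0],"turn":[0,0,0]},
    {"travel":[0.172,0.0552,0],"turn":[0,0,0]},
    {"travel":[0.205,0.066,0],"turn":[0,0,0]}
  ]
}}

```text
time: 13.05
position: [0.4989, 0.2568, 0.1739]
tool_rot: [-1.936, -2.472, 0.001]
ft_force: [0.4, -1.2, -3.5]
grip_width: 0.544
grip_force: 29.7
```

Emit:
{"name": "step_arm", "arguments": {
  "commands": [
    {"travel":[0.03,0.01,0],"turn":[0,0,7]},
    {"travel":[0.06,0.019,0],"turn":[0,0,14]},
    {"travel":[0.081,0.0255,0],"turn":[0,0,20]},
    {"travel":[0.081,0.0255,0],"turn":[0,0,26]},
    {"travel":[0.081,0.0255,0],"turn":[0,0,26]}
  ]
}}

```text
time: 13.55
position: [0.5048, 0.3387, 0.1735]
tool_rot: [2.445, 1.973, -0.004]
ft_force: [0.5, -0.5, -2.3]
grip_width: 0.555
grip_force: 29.7
```

Emit:
{"name": "step_arm", "arguments": {
  "commands": [
    {"travel":[0,0,0],"turn":[0,0,0]},
    {"travel":[0,0,0],"turn":[0,0,0]}
  ]
}}

```text
time: 13.75
position: [0.5057, 0.3373, 0.1747]
tool_rot: [2.446, 1.971, -0.001]
ft_force: [0.4, -0.6, -2.9]
grip_width: 0.549
grip_force: 29.7
```

Run:
```python
from h import *
im,c,st=shot('wrist','w8')
u=np.array([np.cos(np.radians(-12.2)),np.sin(np.radians(-12.2))]);v=np.array([-u[1],u[0]]);C=np.array([.5115,.3725])
p=C-.034*v;goto(*p,.029,-12.2)
for x,y in((-36,64),(36,64),(-36,-64),(36,-64)): print(x,y,proj(c,np.r_[C+u*x/1e3+v*y/1e3,.062]))
for x,y in((-91,90),(-91,-90),(61,90),(61,-90)): print(x,y,proj(c,np.r_[C+u*x/1e3+v*y/1e3,.004]))
```

```text
t 13.8 pos [505.7764 337.3859 174.8838] yaw -12.3 F [ 0.4303  0.0044 -4.2662] w 0.549 j7 -0.8001549579084208
 travel mm [  1.6  -1.8 145.9] turn [-0.   0.  -0.1]
-36 64 [[272.4399  64.2499]]
36 64 [[375.0681  64.0707]]
-36 -64 [[280.155  232.4697]]
36 -64 [[368.5549 232.332 ]]
-91 90 [[215.5625  35.5729]]
-91 -90 [[233.4808 233.356 ]]
61 90 [[396.866   35.2506]]
61 -90 [[385.9128 233.1187]]
```

View pics/w8.png

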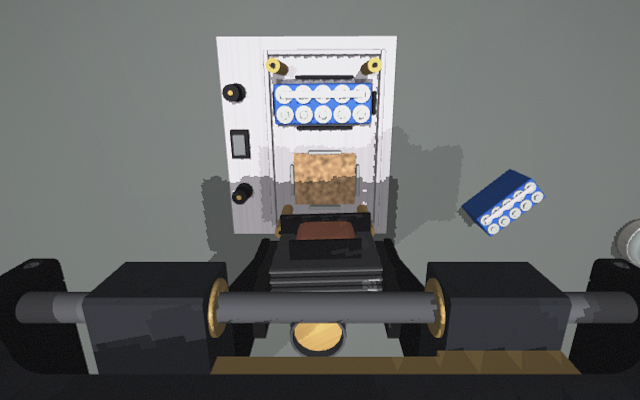

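Predictions now match within about 1 px: pillar tops at (273,65) and (375,65), ledge corner at (217,37). The battery sits in its pocket and the cork pad is free. Lowering the transformer.

Emit:
{"name": "step_arm", "arguments": {
  "commands": [
    {"travel":[0.0013,-0.0015,0.02],"turn":[0,0,0]},
    {"travel":[0.0013,-0.0015,0.06],"turn":[0,0,0]},
    {"travel":[0.0013,-0.0015,0.1],"turn":[0,0,0]},
    {"travel":[0.0013,-0.0015,0.125],"turn":[0,0,0]},
    {"travel":[0.0013,-0.0015,0.134],"turn":[0,0,0]}
  ]
}}

```text
time: 14.3
position: [0.5025, 0.338, 0.0379]
tool_rot: [-2.446, -1.971, 0.009]
ft_force: [-0.4, 0.3, -2.2]
grip_width: 0.551
grip_force: 29.7
```

Emit:
{"name": "step_arm", "arguments": {
  "commands": [
    {"travel":[0,0,0.003],"turn":[0,0,0]},
    {"travel":[0,0,0.006],"turn":[0,0,0]},
    {"travel":[0,0,0.008],"turn":[0,0,0]},
    {"travel":[0,0,0.009],"turn":[0,0,0]}
  ]
}}

```text
time: 14.7
position: [0.5052, 0.3405, 0.0334]
tool_rot: [-2.446, -1.971, -0.004]
ft_force: [0.3, 0.7, -3.1]
grip_width: 0.551
grip_force: 29.7
```

Emit:
{"name": "step_arm", "arguments": {
  "commands": [
    {"travel":[0,0,0.001],"turn":[0,0,0]},
    {"travel":[0,0,0.002],"turn":[0,0,0]},
    {"travel":[0,0,0.002],"turn":[0,0,0]}
  ]
}}

```text
time: 15.0
position: [0.5044, 0.34, 0.0302]
tool_rot: [-2.446, -1.971, -0.0]
ft_force: [1.5, 0.1, -3.9]
grip_width: 0.551
grip_force: 29.7
```

Emit:
{"name": "step_arm", "arguments": {
  "commands": [
    {"travel":[0,0,0.001],"turn":[0,0,0]},
    {"travel":[0,0,0.001],"turn":[0,0,0]}
  ]
}}

```text
time: 15.2
position: [0.5046, 0.3401, 0.0293]
tool_rot: [2.446, 1.971, 0.001]
ft_force: [0.3, 0.3, -1.6]
grip_width: 0.554
grip_force: 29.7
```

Emit:
{"name": "step_arm", "arguments": {
  "commands": [
    {"travel":[0,0,0.001],"turn":[0,0,0]},
    {"travel":[0,0,0.001],"turn":[0,0,0]}
  ]
}}

```text
time: 15.4
position: [0.5045, 0.3401, 0.0293]
tool_rot: [-2.446, -1.971, -0.0]
ft_force: [-2.7, -1.9, 5.2]
grip_width: 0.555
grip_force: 29.7
```

Emit:
{"name": "step_arm", "arguments": {
  "commands": [
    {"travel":[0,0,0.0005],"turn":[0,0,0]},
    {"travel":[0,0,0.0005],"turn":[0,0,0]}
  ]
}}

```text
time: 15.6
position: [0.5046, 0.3401, 0.0293]
tool_rot: [-2.446, -1.971, -0.001]
ft_force: [-3.6, -2.6, 8.0]
grip_width: 0.554
grip_force: 29.7
```

Seated (z 29.3 mm, contact force rising). Release, lift and go to the board.

Emit:
{"name": "step_arm", "arguments": {
  "commands": [
    {"travel":[0,0,-0.001],"turn":[0,0,0]},
    {"travel":[0,0,-0.001],"turn":[0,0,0]},
    {"travel":[0,0,-0.001],"turn":[0,0,0]},
    {"travel":[0,0,-0.001],"turn":[0,0,0]}
  ],
  "gripper": 0.68
}}

```text
time: 16.0
position: [0.5045, 0.34, 0.0285]
tool_rot: [2.446, 1.971, 0.0]
ft_force: [-0.3, 0.5, 0.1]
grip_width: 0.675
grip_force: 0.0
```

Emit:
{"name": "step_arm", "arguments": {
  "commands": [
    {"travel":[0,0,-0.02],"turn":[0,0,0]},
    {"travel":[0,0,-0.06],"turn":[0,0,0]},
    {"travel":[0,0,-0.105],"turn":[0,0,0]},
    {"travel":[0,0,-0.15],"turn":[0,0,0]},
    {"travel":[0,0,-0.2],"turn":[0,0,0]}
  ]
}}

```text
time: 16.5
position: [0.5039, 0.3395, 0.2296]
tool_rot: [2.446, 1.971, -0.002]
ft_force: [0.0, 0.8, 0.8]
grip_width: 0.681
grip_force: 0.0
```

Emit:
{"name": "step_arm", "arguments": {
  "commands": [
    {"travel":[-0.034,0.0097,0],"turn":[0,0,-8]},
    {"travel":[-0.068,0.0194,0],"turn":[0,0,-16]},
    {"travel":[-0.102,0.0291,0],"turn":[0,0,-24.5]},
    {"travel":[-0.136,0.0388,0],"turn":[0,0,-33]},
    {"travel":[-0.17,0.0485,0],"turn":[0,0,-41]}
  ]
}}

```text
time: 17.0
position: [0.5156, 0.1621, 0.2286]
tool_rot: [1.593, 2.708, 0.001]
ft_force: [0.3, -0.6, 0.4]
grip_width: 0.679
grip_force: 0.0
```

Emit:
{"name": "step_arm", "arguments": {
  "commands": [
    {"travel":[-0.032,-0.015,0],"turn":[0,0,-8.5]},
    {"travel":[-0.064,-0.03,0],"turn":[0,0,-17]},
    {"travel":[-0.096,-0.045,0],"turn":[0,0,-25.5]},
    {"travel":[-0.128,-0.06,0],"turn":[0,0,-34]},
    {"travel":[-0.16,-0.0745,0],"turn":[0,0,-42.5]}
  ]
}}

```text
time: 17.5
position: [0.5271, -0.0141, 0.2286]
tool_rot: [0.503, 3.101, 0.001]
ft_force: [-0.4, -0.4, 0.6]
grip_width: 0.677
grip_force: 0.0
```

Emit:
{"name": "step_arm", "arguments": {
  "commands": [
    {"travel":[0,0,0],"turn":[0,0,0]},
    {"travel":[0,0,0],"turn":[0,0,0]},
    {"travel":[0,0,0],"turn":[0,0,0]}
  ],
  "gripper": 0.6
}}

```text
time: 17.8
position: [0.5272, -0.0113, 0.2284]
tool_rot: [-0.512, -3.099, -0.001]
ft_force: [-0.3, 0.3, -0.0]
grip_width: 0.607
grip_force: 0.0
```

Run:
```python
from h import *
im,c,st=shot('wrist','w9')
goto(.5272,-.0122,.23,71.2)
H,S,V=cv2.split(cv2.cvtColor(im,cv2.COLOR_RGB2HSV))
k=max(cnts((H>55)&(H<90)&(S>80)),key=cv2.contourArea);print(k.reshape(-1,2).mean(0),rect(c,k,.004))
print(proj(c,[.5272,-.0122,.028]))
cv2.imwrite('pics/w9c.png',cv2.resize(im[60:260,180:440,::-1],(780,600),interpolation=cv2.INTER_CUBIC))
```

```text
t 17.85 pos [527.1976 -11.0371 228.4269] yaw 71.3 F [-0.3233  0.0991 -0.9122] w 0.605 j7 1.2382537962812148
 travel mm [-0.4 -1.1 -1.6] turn [ 0.  -0.   0.1]
[323.9495 155.0521] [517.   -8.4 140.7  82.6  71.2]
[[325.4932 173.7296]]
```

View pics/w9c.png

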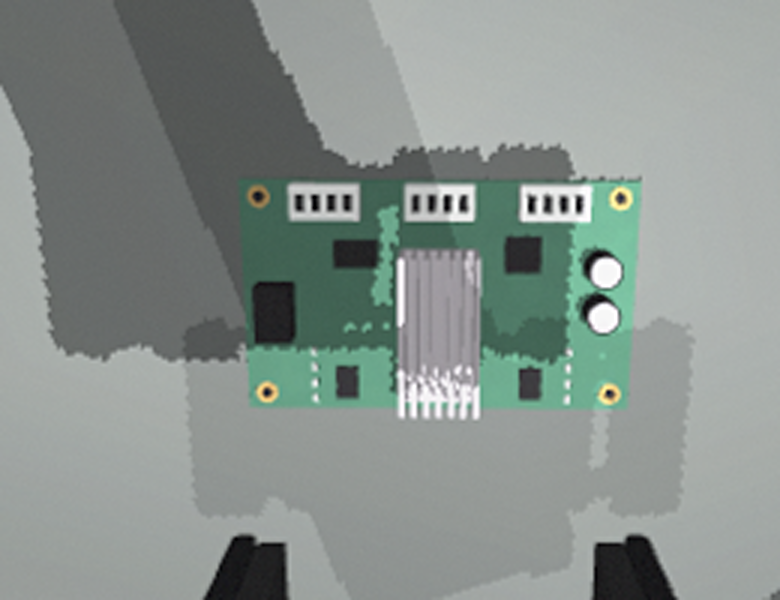

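The crop shows the board aligned with the tool, heat sink top centred at crop (439,335), connectors at the top (robot side), and corner holes at (258,196), (620,198), (267,392) and (609,393). Descending to grip the sink.

Emit:
{"name": "step_arm", "arguments": {
  "commands": [
    {"travel":[0.001,-0.0004,0.045],"turn":[0,0,0]},
    {"travel":[0.001,-0.0004,0.09],"turn":[0,0,0]},
    {"travel":[0.001,-0.0004,0.135],"turn":[0,0,0]},
    {"travel":[0.001,-0.0004,0.165],"turn":[0,0,0]},
    {"travel":[0.001,-0.0004,0.18],"turn":[0,0,0]}
  ]
}}

```text
time: 18.35
position: [0.5238, -0.0111, 0.0452]
tool_rot: [-0.509, -3.095, 0.002]
ft_force: [-0.4, -0.6, 1.2]
grip_width: 0.597
grip_force: 0.0
```

Emit:
{"name": "step_arm", "arguments": {
  "commands": [
    {"travel":[0,0,0.01],"turn":[0,0,0]},
    {"travel":[0,0,0.02],"turn":[0,0,0]},
    {"travel":[0,0,0.0265],"turn":[0,0,0]},
    {"travel":[0,0,0.0275],"turn":[0,0,0]},
    {"travel":[0,0,0.0275],"turn":[0,0,0]}
  ]
}}

```text
time: 18.85
position: [0.5266, -0.0125, 0.0215]
tool_rot: [0.512, 3.099, 0.001]
ft_force: [-0.3, -0.1, 1.1]
grip_width: 0.603
grip_force: 0.0
```

Emit:
{"name": "step_arm", "arguments": {
  "commands": [
    {"travel":[0,0,0],"turn":[0,0,0]},
    {"travel":[0,0,0],"turn":[0,0,0]},
    {"travel":[0,0,0],"turn":[0,0,0]},
    {"travel":[0,0,0],"turn":[0,0,0]},
    {"travel":[0,0,0],"turn":[0,0,0]}
  ],
  "gripper": 0.2,
  "force": 30
}}

```text
time: 19.35
position: [0.5264, -0.0126, 0.0213]
tool_rot: [0.513, 3.099, 0.001]
ft_force: [-0.3, -0.1, 2.1]
grip_width: 0.319
grip_force: 30.0
```

Emit:
{"name": "step_arm", "arguments": {
  "commands": [
    {"travel":[0,0,0],"turn":[0,0,0]},
    {"travel":[0,0,0],"turn":[0,0,0]},
    {"travel":[0,0,0],"turn":[0,0,0]}
  ]
}}

```text
time: 19.65
position: [0.5263, -0.0125, 0.0213]
tool_rot: [0.512, 3.099, 0.001]
ft_force: [-0.8, 0.3, 2.6]
grip_width: 0.316
grip_force: 30.0
```

Emit:
{"name": "step_arm", "arguments": {
  "commands": [
    {"travel":[0,0,-0.01],"turn":[0,0,0]},
    {"travel":[0,0,-0.04],"turn":[0,0,0]},
    {"travel":[0,0,-0.08],"turn":[0,0,0]},
    {"travel":[0.003,0.01,-0.12],"turn":[0,0,0]},
    {"travel":[0.0155,0.041,-0.14],"turn":[0,0,0]}
  ]
}}

```text
time: 20.15
position: [0.5266, 0.0273, 0.1652]
tool_rot: [0.523, 3.092, -0.001]
ft_force: [0.6, 1.1, -0.1]
grip_width: 0.318
grip_force: 30.0
```

Emit:
{"name": "step_arm", "arguments": {
  "commands": [
    {"travel":[0.014,0.04,0],"turn":[0,0,0]},
    {"travel":[0.028,0.08,0],"turn":[0,0,0]},
    {"travel":[0.042,0.12,0],"turn":[0,0,0]},
    {"travel":[0.056,0.16,0],"turn":[0,0,0]},
    {"travel":[0.07,0.2,0],"turn":[0,0,0]}
  ]
}}

```text
time: 20.65
position: [0.5223, 0.2443, 0.1613]
tool_rot: [0.513, 3.099, -0.001]
ft_force: [0.7, -0.5, -0.6]
grip_width: 0.322
grip_force: 30.0
```

Emit:
{"name": "step_arm", "arguments": {
  "commands": [
    {"travel":[0.014,0.04,0],"turn":[0,0,-2]},
    {"travel":[0.027,0.078,0],"turn":[0,0,-4]},
    {"travel":[0.038,0.107,0],"turn":[0,0,-6.5]},
    {"travel":[0.042,0.12,0],"turn":[0,0,-6.5]},
    {"travel":[0.042,0.12,0],"turn":[0,0,-6.5]}
  ]
}}

```text
time: 21.15
position: [0.5207, 0.3718, 0.1606]
tool_rot: [-0.333, -3.123, 0.001]
ft_force: [0.2, -0.5, -1.6]
grip_width: 0.317
grip_force: 30.0
```

Emit:
{"name": "step_arm", "arguments": {
  "commands": [
    {"travel":[0,0,0],"turn":[0,0,0]},
    {"travel":[0,0,0],"turn":[0,0,0]},
    {"travel":[0,0,0],"turn":[0,0,0]}
  ]
}}

```text
time: 21.45
position: [0.5225, 0.3679, 0.1613]
tool_rot: [0.341, 3.123, -0.001]
ft_force: [-0.4, -0.3, -1.5]
grip_width: 0.321
grip_force: 30.0
```

Run:
```python
from h import *
im,c,st=shot('wrist','w10')
goto(.5213,.3704,.0833,77.8)
# expected board hole pixels, board origin at TCP, z TCP-.0213+.004
u=np.array([np.cos(np.radians(-12.2)),np.sin(np.radians(-12.2))]);v=np.array([-u[1],u[0]]);C=np.array([.5115,.3725])
B=st['position'];
for x,y in((-46,64),(-46,-64),(26,64),(26,-64)): print('hole',x,y,proj(c,np.r_[B[:2]+u*x/1e3+v*y/1e3,B[2]-.0173]))
for x,y in((-52,71),(-52,-71)): print('corner',x,y,proj(c,np.r_[B[:2]+u*x/1e3+v*y/1e3,B[2]-.0173]))
for x,y in((-91,90),(-91,-90),(61,90),(61,-90)): print(x,y,proj(c,np.r_[C+u*x/1e3+v*y/1e3,.004]))
```

```text
t 21.5 pos [522.2965 368.4232 161.3762] yaw 77.6 F [-0.1535  0.4915 -1.2464] w 0.318 j7 0.7349983362889325
 travel mm [ 1.4  1.7 78.1] turn [-0.   0.  -0.2]
hole -46 64 [[457.9096 169.8045]]
hole -46 -64 [[194.8862 171.15  ]]
hole 26 64 [[443.3602 297.7317]]
hole 26 -64 [[210.7575 298.7747]]
corner -52 71 [[473.8586 157.5404]]
corner -52 -71 [[178.8518 159.0673]]
-91 90 [[438.076   63.3776]]
-91 -90 [[219.1097  64.6131]]
61 90 [[423.193 233.709]]
61 -90 [[234.9887 234.6126]]
```

View pics/w10.png

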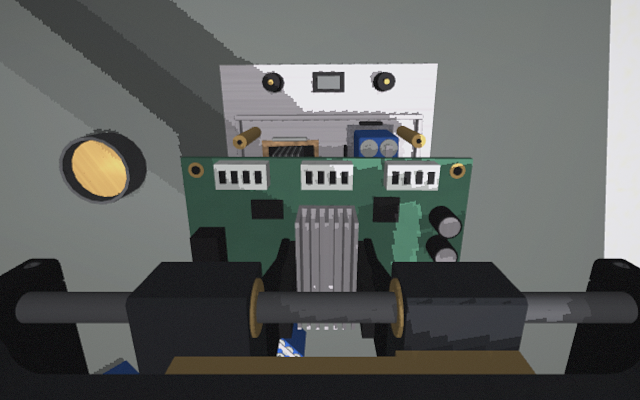

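Board holes at (196,170) and (457.5,170.5) match prediction (no in-hand offset), and ledge corners at (220,65) and (437.5,65) match within about 1 px. A quick pillar check before lowering.

Run:
```python
from h import *
im=cv2.imread('pics/w10.png')[:,:,::-1]
c=cam('wrist',dict(tool_rot=Rn.from_matrix(np.array([[-.9767,.2147,0],[.2147,.9767,0],[0,0,-1]])).as_rotvec(),position=np.array([.5223,.3684,.1614])))
u=np.array([np.cos(np.radians(-12.2)),np.sin(np.radians(-12.2))]);v=np.array([-u[1],u[0]]);C=np.array([.5115,.3725])
for y in(64,-64): print(proj(c,np.r_[C-u*.036+v*y/1e3,.062]))
for x0 in(225,400):
    r=im[125:156,x0:x0+35]; H,S,V=cv2.split(cv2.cvtColor(np.ascontiguousarray(r),cv2.COLOR_RGB2HSV))
    m=(H>12)&(H<30)&(S>90)&(V>100); ys,xs=np.nonzero(m); print(x0+xs.min(),x0+xs.max(),125+ys.min(),125+ys.max())
cv2.imwrite('pics/w10c.png',cv2.resize(im[110:190,170:480,::-1],(800,206),interpolation=cv2.INTER_CUBIC))
```

```text
[[418.69   141.7296]]
[[238.7977 142.4748]]
233 246 135 148
412 424 134 147
```

View pics/w10c.png

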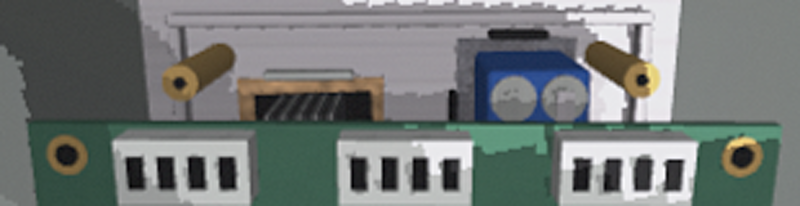

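Pillar tops sit at (240,141) and (418,141) and the holes are parallel with them. The remaining shift is x +1.5 mm, y +1.7 mm. Lowering.

Emit:
{"name": "step_arm", "arguments": {
  "commands": [
    {"travel":[0.0015,0.0017,0.005],"turn":[0,0,0]},
    {"travel":[0.0015,0.0017,0.025],"turn":[0,0,0]},
    {"travel":[0.0015,0.0017,0.05],"turn":[0,0,0]},
    {"travel":[0.0015,0.0017,0.065],"turn":[0,0,0]},
    {"travel":[0.0015,0.0017,0.07],"turn":[0,0,0]}
  ]
}}

```text
time: 22.0
position: [0.5193, 0.3712, 0.0887]
tool_rot: [-0.336, -3.121, 0.004]
ft_force: [-0.4, -0.2, -0.9]
grip_width: 0.323
grip_force: 30.0
```

Emit:
{"name": "step_arm", "arguments": {
  "commands": [
    {"travel":[0,0,0.002],"turn":[0,0,0]},
    {"travel":[0,0,0.004],"turn":[0,0,0]},
    {"travel":[0,0,0.0055],"turn":[0,0,0]},
    {"travel":[0,0,0.006],"turn":[0,0,0]}
  ]
}}

```text
time: 22.4
position: [0.5209, 0.3725, 0.0858]
tool_rot: [0.336, 3.123, 0.001]
ft_force: [0.1, -0.8, -0.6]
grip_width: 0.318
grip_force: 30.0
```

Emit:
{"name": "step_arm", "arguments": {
  "commands": [
    {"travel":[0,0,0.001],"turn":[0,0,0]},
    {"travel":[0,0,0.001],"turn":[0,0,0]}
  ]
}}

```text
time: 22.6
position: [0.5206, 0.3722, 0.0843]
tool_rot: [0.336, 3.123, 0.001]
ft_force: [0.5, 1.0, -1.8]
grip_width: 0.32
grip_force: 30.0
```

Run:
```python
from h import *
goto(.5213,.3704,.0833,77.8)
```

```text
t 22.6 pos [520.6145 372.2378  84.2952] yaw 77.7 F [ 0.5354  1.0094 -1.8022] w 0.32 j7 0.7387974649388092
 travel mm [-1.1 -1.7  1. ] turn [ 0.   0.  -0.1]
```

Run:
```python
from h import *
im,c,st=shot('wrist','w11'); goto(.5213,.3704,.0833,77.8)
u=np.array([np.cos(np.radians(-12.2)),np.sin(np.radians(-12.2))]);v=np.array([-u[1],u[0]]);C=np.array([.5115,.3725])
for x,y in((-91,90),(-91,-90)): print(proj(c,np.r_[C+u*x/1e3+v*y/1e3,.004]))
for y in (64,-64): print(proj(c,np.r_[C-u*.036+v*y/1e3,.066]))
cv2.imwrite('pics/w11c.png',cv2.resize(im[20:220,150:500,::-1],(800,457),interpolation=cv2.INTER_CUBIC))
```

```text
t 22.65 pos [520.5811 372.2046  84.2653] yaw 77.7 F [-0.2582  0.4159 -2.1824] w 0.319 j7 0.7388330804628495
 travel mm [-1.1 -1.6  1. ] turn [ 0.   0.  -0.1]
[[470.485   60.5534]]
[[176.5913  61.1556]]
[[453.7061 171.8137]]
[[192.661  172.3577]]
```

View pics/w11c.png

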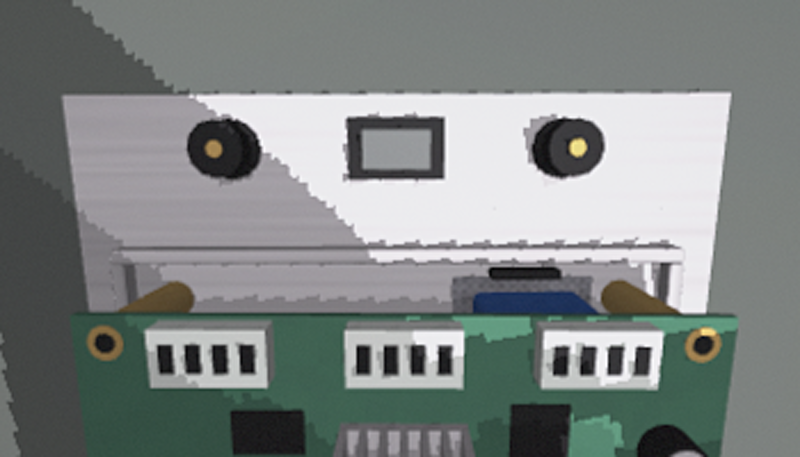

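Chassis corners at original pixels (177.6,61.6) and (469.4,60.7) agree with the current pose. The holes at (196,170) and (457.6,170.5) are about 1.6 mm too far in +y and 1 mm in +x (tool axes). I'll correct before touching down.

Emit:
{"name": "step_arm", "arguments": {
  "commands": [
    {"travel":[-0.001,-0.0016,0],"turn":[0,0,0]},
    {"travel":[-0.001,-0.0016,0],"turn":[0,0,0]},
    {"travel":[-0.001,-0.0016,0],"turn":[0,0,0]},
    {"travel":[-0.001,-0.0016,0.0005],"turn":[0,0,0]},
    {"travel":[-0.001,-0.0016,0.0005],"turn":[0,0,0]}
  ]
}}

```text
time: 23.15
position: [0.5211, 0.3704, 0.0835]
tool_rot: [-0.336, -3.124, 0.0]
ft_force: [-0.4, -0.7, -1.2]
grip_width: 0.321
grip_force: 30.0
```

Run:
```python
from h import *
im,c,st=shot('wrist','w12'); goto(.5213,.3704,.0833,77.8)
```

```text
t 23.2 pos [521.0738 370.4322  83.5276] yaw 77.7 F [-0.6021  0.5089 -0.651 ] w 0.321 j7 0.7418192802901727
 travel mm [-0.2  0.   0.2] turn [ 0.  -0.  -0.1]
```

Emit:
{"name": "step_arm", "arguments": {
  "commands": [
    {"travel":[0,0,0.0005],"turn":[0,0,0]},
    {"travel":[0,0,0.001],"turn":[0,0,0]},
    {"travel":[0,0,0.001],"turn":[0,0,0]}
  ]
}}

```text
time: 23.5
position: [0.5212, 0.3705, 0.0834]
tool_rot: [0.336, 3.124, 0.001]
ft_force: [-2.3, -2.0, 5.3]
grip_width: 0.32
grip_force: 30.0
```

Emit:
{"name": "step_arm", "arguments": {
  "commands": [
    {"travel":[0,0,0.0005],"turn":[0,0,0]},
    {"travel":[0,0,0.0005],"turn":[0,0,0]}
  ]
}}

```text
time: 23.7
position: [0.5212, 0.3704, 0.0834]
tool_rot: [0.336, 3.123, 0.001]
ft_force: [-3.9, -1.8, 7.2]
grip_width: 0.321
grip_force: 30.0
```

Emit:
{"name": "step_arm", "arguments": {
  "commands": [
    {"travel":[0,0,-0.001],"turn":[0,0,0]},
    {"travel":[0,0,-0.001],"turn":[0,0,0]},
    {"travel":[0,0,-0.001],"turn":[0,0,0]},
    {"travel":[0,0,-0.001],"turn":[0,0,0]},
    {"travel":[0,0,-0.001],"turn":[0,0,0]}
  ],
  "gripper": 0.5
}}

```text
time: 24.2
position: [0.5211, 0.3704, 0.0828]
tool_rot: [-0.336, -3.123, 0.0]
ft_force: [-0.8, -0.4, -0.4]
grip_width: 0.5
grip_force: 0.0
```

Emit:
{"name": "step_arm", "arguments": {
  "commands": [
    {"travel":[0,0,-0.015],"turn":[0,0,0]},
    {"travel":[0,0,-0.05],"turn":[0,0,0]},
    {"travel":[0,0,-0.1],"turn":[0,0,0]},
    {"travel":[0,0,-0.15],"turn":[0,0,0]},
    {"travel":[0,0,-0.2],"turn":[0,0,0]}
  ]
}}

```text
time: 24.7
position: [0.521, 0.3702, 0.2865]
tool_rot: [0.336, 3.122, 0.002]
ft_force: [0.6, 1.2, 0.1]
grip_width: 0.501
grip_force: 0.0
```

Run:
```python
from h import *
im,c,st=shot('wrist','w13'); goto(.5213,.3704,.0833,77.8)
cv2.imwrite('pics/w13c.png',cv2.resize(im[40:240,150:450,::-1],(780,520),interpolation=cv2.INTER_CUBIC))
```

```text
t 24.75 pos [523.9044 372.2277 296.9045] yaw 77.7 F [1.8166 1.9904 6.2532] w 0.506 j7 0.7271804242691209
 travel mm [  4.3  -5.1 213.5] turn [ 0.7  0.6 -0.1]
```

View pics/w13c.png

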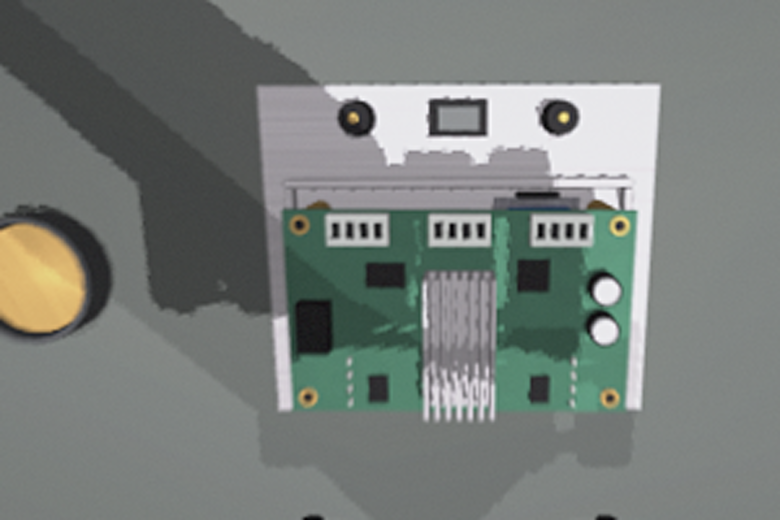

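The board lies on its pillars, connectors towards the terminal posts, with even margins left and right. On to the grey cover.

Emit:
{"name": "step_arm", "arguments": {
  "commands": [
    {"travel":[-0.009,-0.045,0],"turn":[0,0,0]},
    {"travel":[-0.018,-0.09,0],"turn":[0,0,0]},
    {"travel":[-0.027,-0.135,0],"turn":[0,0,0]},
    {"travel":[-0.036,-0.18,0],"turn":[0,0,0]},
    {"travel":[-0.044,-0.226,0],"turn":[0,0,0]}
  ],
  "gripper": 0.6
}}

```text
time: 25.25
position: [0.516, 0.1384, 0.2841]
tool_rot: [0.336, 3.122, 0.002]
ft_force: [1.5, 0.1, 0.1]
grip_width: 0.601
grip_force: 0.0
```

Emit:
{"name": "step_arm", "arguments": {
  "commands": [
    {"travel":[-0.009,-0.045,0],"turn":[0,0,0]},
    {"travel":[-0.018,-0.09,0],"turn":[0,0,0]},
    {"travel":[-0.027,-0.135,0],"turn":[0,0,0]},
    {"travel":[-0.036,-0.18,0],"turn":[0,0,0]},
    {"travel":[-0.044,-0.226,0],"turn":[0,0,0]}
  ]
}}

```text
time: 25.75
position: [0.5108, -0.0918, 0.2842]
tool_rot: [0.335, 3.122, 0.001]
ft_force: [0.7, 0.4, -0.3]
grip_width: 0.603
grip_force: 0.0
```

Emit:
{"name": "step_arm", "arguments": {
  "commands": [
    {"travel":[-0.009,-0.045,0],"turn":[0,0,8]},
    {"travel":[-0.018,-0.09,0],"turn":[0,0,16]},
    {"travel":[-0.027,-0.135,0],"turn":[0,0,24]},
    {"travel":[-0.036,-0.18,0],"turn":[0,0,32]},
    {"travel":[-0.044,-0.226,0],"turn":[0,0,40]}
  ]
}}

```text
time: 26.25
position: [0.506, -0.3217, 0.2843]
tool_rot: [1.39, 2.815, 0.002]
ft_force: [0.6, 0.4, 0.4]
grip_width: 0.602
grip_force: 0.0
```

Emit:
{"name": "step_arm", "arguments": {
  "commands": [
    {"travel":[-0.01,-0.008,0],"turn":[0,0,8]},
    {"travel":[-0.019,-0.015,0],"turn":[0,0,16]},
    {"travel":[-0.027,-0.022,0],"turn":[0,0,24]},
    {"travel":[-0.034,-0.0277,0],"turn":[0,0,31]},
    {"travel":[-0.034,-0.0277,0],"turn":[0,0,38]}
  ]
}}

```text
time: 26.75
position: [0.5042, -0.3656, 0.2839]
tool_rot: [2.234, 2.207, -0.0]
ft_force: [0.1, -0.2, -0.6]
grip_width: 0.599
grip_force: 0.0
```

Emit:
{"name": "step_arm", "arguments": {
  "commands": [
    {"travel":[0,0,0],"turn":[0,0,0]},
    {"travel":[0,0,0],"turn":[0,0,0]},
    {"travel":[0,0,0],"turn":[0,0,0]},
    {"travel":[0,0,0],"turn":[0,0,0]}
  ]
}}

```text
time: 27.15
position: [0.505, -0.3637, 0.2832]
tool_rot: [2.225, 2.218, 0.001]
ft_force: [-0.1, -0.3, -0.2]
grip_width: 0.601
grip_force: 0.0
```

Run:
```python
from h import *
im,c,st=shot('wrist','w14'); goto(.5053,-.3639,.29,0)
print(proj(c,[.5053,-.3639,.127]))
cv2.imwrite('pics/w14c.png',cv2.resize(im[20:270,150:500,::-1],(770,550),interpolation=cv2.INTER_CUBIC))
```

```text
t 27.2 pos [ 504.9598 -363.7758  283.2199] yaw -0.2 F [0.3631 0.4582 0.5309] w 0.602 j7 0.7579527390425687
 travel mm [-0.1  0.3 -6.8] turn [ 0.  -0.  -0.2]
[[326.7005 184.8866]]
```

View pics/w14c.png

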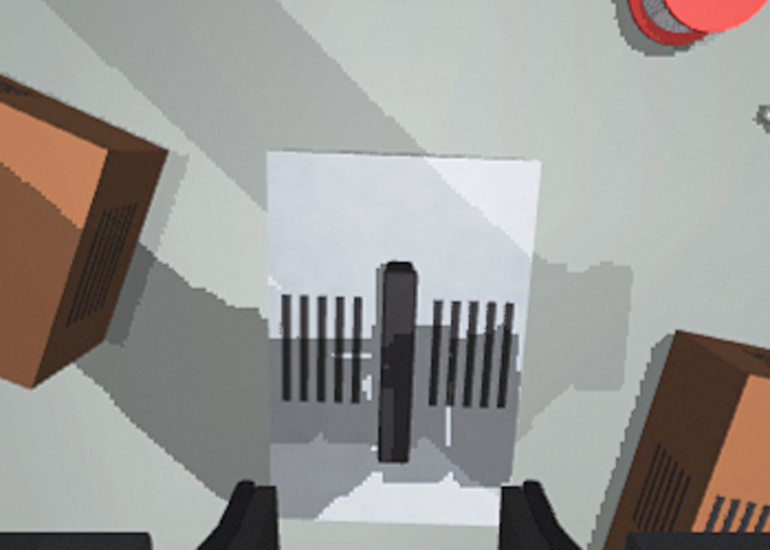

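The crop shows the grey cover's handle bar from (400,265) to (394,460), centred at (398,365) and tilted about 1.8°. Brown look-alikes are at left (60,240) and right (720,440). I'll align and descend onto the grey one.

Emit:
{"name": "step_arm", "arguments": {
  "commands": [
    {"travel":[-0.001,0.004,0.04],"turn":[0,0,1.8]},
    {"travel":[-0.001,0.004,0.08],"turn":[0,0,1.8]},
    {"travel":[-0.001,0.004,0.115],"turn":[0,0,1.8]},
    {"travel":[-0.001,0.004,0.13],"turn":[0,0,1.8]},
    {"travel":[-0.001,0.004,0.14],"turn":[0,0,1.8]}
  ]
}}

```text
time: 27.7
position: [0.5086, -0.3647, 0.1421]
tool_rot: [-2.26, -2.18, 0.001]
ft_force: [-0.1, -0.2, -0.5]
grip_width: 0.6
grip_force: 0.0
```

Emit:
{"name": "step_arm", "arguments": {
  "commands": [
    {"travel":[0,0,0.012],"turn":[0,0,0]},
    {"travel":[0,0,0.022],"turn":[0,0,0]},
    {"travel":[0,0,0.0275],"turn":[0,0,0]},
    {"travel":[0,0,0.0275],"turn":[0,0,0]}
  ]
}}

```text
time: 28.1
position: [0.5088, -0.3649, 0.1152]
tool_rot: [-2.261, -2.181, 0.0]
ft_force: [-0.1, -0.1, 0.1]
grip_width: 0.601
grip_force: 0.0
```

Emit:
{"name": "step_arm", "arguments": {
  "commands": [
    {"travel":[0,0,0],"turn":[0,0,0]},
    {"travel":[0,0,0],"turn":[0,0,0]},
    {"travel":[0,0,0],"turn":[0,0,0]},
    {"travel":[0,0,0],"turn":[0,0,0]},
    {"travel":[0,0,0],"turn":[0,0,0]}
  ],
  "gripper": 0.05,
  "force": 45
}}

```text
time: 28.6
position: [0.509, -0.3651, 0.1157]
tool_rot: [2.261, 2.181, 0.0]
ft_force: [-0.4, 0.5, -0.4]
grip_width: 0.233
grip_force: 0.0
```

Emit:
{"name": "step_arm", "arguments": {
  "commands": [
    {"travel":[0,0,0],"turn":[0,0,0]},
    {"travel":[0,0,0],"turn":[0,0,0]},
    {"travel":[0,0,0],"turn":[0,0,0]},
    {"travel":[0,0,0],"turn":[0,0,0]}
  ]
}}

```text
time: 29.0
position: [0.5087, -0.365, 0.1155]
tool_rot: [-2.261, -2.18, 0.0]
ft_force: [-1.4, 0.1, 2.0]
grip_width: 0.153
grip_force: 45.0
```

Run:
```python
from h import *
goto(.509,-.365,.115,-2)
```

```text
t 29.0 pos [ 508.678  -365.0364  115.5275] yaw -2.1 F [-1.3618  0.1031  2.0482] w 0.153 j7 0.8002569802763089
 travel mm [0.  0.3 0.5] turn [-0.  -0.  -0.1]
```

Emit:
{"name": "step_arm", "arguments": {
  "commands": [
    {"travel":[0,0,-0.015],"turn":[0,0,0]},
    {"travel":[0,0,-0.05],"turn":[0,0,0]},
    {"travel":[0,0,-0.09],"turn":[0,0,0]},
    {"travel":[0,0,-0.125],"turn":[0,0,0]},
    {"travel":[0,0,-0.145],"turn":[0,0,0]}
  ]
}}

```text
time: 29.5
position: [0.5094, -0.3658, 0.2644]
tool_rot: [2.259, 2.178, 0.002]
ft_force: [-0.6, -0.3, -3.4]
grip_width: 0.153
grip_force: 45.0
```

Emit:
{"name": "step_arm", "arguments": {
  "commands": [
    {"travel":[0.02,-0.001,0],"turn":[0,0,0]},
    {"travel":[0.06,-0.002,0],"turn":[0,0,0]},
    {"travel":[0.105,-0.0035,0],"turn":[0,0,0]},
    {"travel":[0.15,-0.005,0],"turn":[0,0,0]},
    {"travel":[0.195,-0.0064,0],"turn":[0,0,0]}
  ]
}}

```text
time: 30.0
position: [0.5089, -0.1684, 0.2609]
tool_rot: [-2.262, -2.18, -0.001]
ft_force: [0.3, -0.8, -4.9]
grip_width: 0.156
grip_force: 45.0
```

Emit:
{"name": "step_arm", "arguments": {
  "commands": [
    {"travel":[0.045,-0.0015,0],"turn":[0,0,0]},
    {"travel":[0.09,-0.003,0],"turn":[0,0,0]},
    {"travel":[0.135,-0.0045,0],"turn":[0,0,0]},
    {"travel":[0.18,-0.006,0],"turn":[0,0,0]},
    {"travel":[0.225,-0.0074,0],"turn":[0,0,0]}
  ]
}}

```text
time: 30.5
position: [0.5097, 0.0566, 0.2611]
tool_rot: [-2.262, -2.18, -0.001]
ft_force: [1.1, -0.2, -3.7]
grip_width: 0.156
grip_force: 45.0
```

Emit:
{"name": "step_arm", "arguments": {
  "commands": [
    {"travel":[0.045,-0.0015,0],"turn":[0,0,0]},
    {"travel":[0.09,-0.003,0],"turn":[0,0,0]},
    {"travel":[0.135,-0.0045,0],"turn":[0,0,0]},
    {"travel":[0.18,-0.006,0],"turn":[0,0,0]},
    {"travel":[0.215,-0.007,0],"turn":[0,0,0]}
  ]
}}

```text
time: 31.0
position: [0.51, 0.2735, 0.2607]
tool_rot: [-2.258, -2.182, -0.0]
ft_force: [-0.1, -0.9, -4.6]
grip_width: 0.155
grip_force: 45.0
```

Emit:
{"name": "step_arm", "arguments": {
  "commands": [
    {"travel":[0.035,-0.001,0],"turn":[0,0,3]},
    {"travel":[0.065,-0.002,0],"turn":[0,0,6]},
    {"travel":[0.09,-0.003,0],"turn":[0,0,9]},
    {"travel":[0.102,-0.0034,0],"turn":[0,0,10.1]},
    {"travel":[0.102,-0.0034,0],"turn":[0,0,10.1]}
  ]
}}

```text
time: 31.5
position: [0.5101, 0.3748, 0.26]
tool_rot: [-2.44, -1.977, 0.001]
ft_force: [-0.6, 0.1, -3.2]
grip_width: 0.152
grip_force: 45.0
```

Emit:
{"name": "step_arm", "arguments": {
  "commands": [
    {"travel":[0,0,0],"turn":[0,0,0]},
    {"travel":[0,0,0],"turn":[0,0,0]},
    {"travel":[0,0,0],"turn":[0,0,0]},
    {"travel":[0,0,0],"turn":[0,0,0]},
    {"travel":[0,0,0],"turn":[0,0,0]}
  ]
}}

```text
time: 32.0
position: [0.5115, 0.3719, 0.2608]
tool_rot: [-2.445, -1.972, -0.001]
ft_force: [-0.7, 0.0, -4.4]
grip_width: 0.155
grip_force: 45.0
```

Run:
```python
from h import *
im,c,st=shot('wrist','w15'); goto(.5115,.3725,.1195,-12.2)
u=np.array([np.cos(np.radians(-12.2)),np.sin(np.radians(-12.2))]);v=np.array([-u[1],u[0]])
B=st['position'];z=B[2]-.1155
for x,y in((-58,86),(58,86)): print('cover top',proj(c,np.r_[B[:2]+u*x/1e3+v*y/1e3,z+.095]))
C=np.array([.5115,.3725])
for x,y in((-91,90),(61,90)): print('chassis',proj(c,np.r_[C+u*x/1e3+v*y/1e3,.004]))
i2,c2,_=shot('top','t15'); i3,c3,_=shot('scene','s15')
cv2.imwrite('pics/s15c.png',cv2.resize(i3[90:230,340:520,::-1],(514,400),interpolation=cv2.INTER_CUBIC))
```

```text
t 32.05 pos [511.4671 372.0272 260.7325] yaw -12.2 F [-1.1189 -0.8469 -4.7944] w 0.155 j7 -0.8125634770282928
 travel mm [  0.4  -0.1 141.2] turn [ 0. -0. -0.]
cover top [[200.4215  83.2752]]
cover top [[452.6019  83.0294]]
chassis [[243.8698  81.5501]]
chassis [[381.1948  81.4164]]
```

View pics/w15.png

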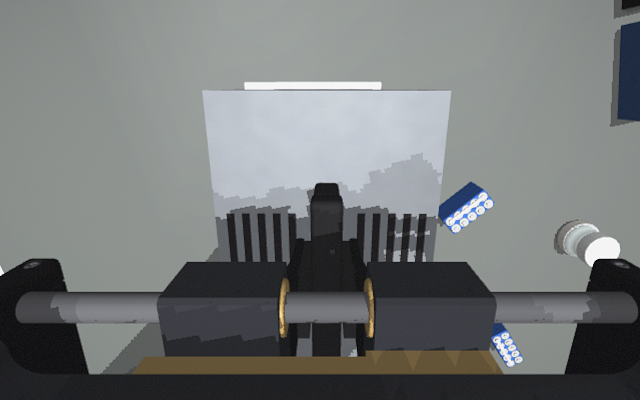

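Cover top corners appear at (203,91) and (450,91), against a prediction of (200,83) and (453,83). So the cover sits off along its y, or hangs slightly tilted. I have now gone past the 14-picture limit: this was the 17th view, so I'll work by numbers only from here.

Run:
```python
from h import *
def pose(x,y,z,yaw):
    a=np.radians(yaw); return dict(position=np.array([x,y,z]),tool_rot=Rn.from_matrix(np.array([[-np.sin(a),np.cos(a),0],[np.cos(a),np.sin(a),0],[0,0,-1]])).as_rotvec())
c=cam('wrist',pose(.505,-.3637,.2832,-.2))
P=ray(c,[[271.4,89.1],[395.5,92.7],[272.7,255],[375.9,257.3]],.095)*1000
print(P,P.mean(0),[np.linalg.norm(P[i]-P[j]) for i,j in((0,1),(2,3),(0,2),(1,3))])
a=np.radians(-2.1);T=np.array([508.7,-365]);y=np.array([-np.sin(a),np.cos(a)]);x=np.array([np.cos(a),np.sin(a)])
print('rel TCP at grasp: x',(P-T)@x,'y',(P-T)@y)
# now
c=cam('wrist',pose(.5115,.372,.2607,-12.2)); a=np.radians(-12.2);y=np.array([-np.sin(a),np.cos(a)]);x=np.array([np.cos(a),np.sin(a)])
for z in(.240,.236,.232):
    Q=ray(c,[[203,91],[450,91]],z)*1000-[511.5,372]; print(z,'x',Q@x,'y',Q@y)
# straight edges of the cover's far top edge in w15, sub-pixel
g=cv2.imread('pics/w15.png',0).astype(float)
for col in (215,225,235,400,420,440): 
    d=np.diff(g[84:100,col-3:col+4].mean(1)); print(col,84+np.argmax(abs(d)),round(d[np.argmax(abs(d))],1),end='; ')
for row in (100,130,160):
    r=g[row-2:row+3].mean(0); d=np.diff(r); l=190+np.argmax(abs(d[190:225])); q=430+np.argmax(abs(d[430:465])); print(row,l,q)
```

```text
[[ 454.4932 -280.7527]
 [ 569.4275 -284.4107]
 [ 446.9867 -450.6873]
 [ 557.9612 -453.9113]] [ 507.2171 -367.4405] [np.float64(114.9924770761804), np.float64(111.02133799305885), np.float64(170.10029720534123), np.float64(169.88796308164083)]
rel TCP at grasp: x [-57.2575  57.7336 -58.532   52.4862] y [ 82.2044  82.7605 -87.8912 -87.0464]
0.24 x [-57.2742  57.2102] y [82.5799 82.5078]
0.236 x [-58.634   58.5794] y [82.5453 82.4715]
0.232 x [-59.9938  59.9486] y [82.5107 82.4352]
215 90 27.6; 225 90 39.1; 235 90 42.0; 400 90 60.9; 420 90 63.7; 440 90 43.3; 100 202 449
130 206 446
160 209 443
```

The cover is untilted and aligned in yaw, but sits 2.7 mm to −y in the grip, the same as before lifting. I'll compensate with tool x +3 mm, lower to just above the lip and check the pose.

Emit:
{"name": "step_arm", "arguments": {
  "commands": [
    {"travel":[0.0015,0,0],"turn":[0,0,0]},
    {"travel":[0.003,0,0],"turn":[0,0,0]},
    {"travel":[0.003,0,0],"turn":[0,0,0]},
    {"travel":[0.003,0,0.01],"turn":[0,0,0]},
    {"travel":[0.003,0,0.025],"turn":[0,0,0]}
  ]
}}

```text
time: 32.65
position: [0.5125, 0.3755, 0.2355]
tool_rot: [-2.445, -1.973, -0.003]
ft_force: [1.0, -0.1, -4.5]
grip_width: 0.156
grip_force: 45.0
```

Emit:
{"name": "step_arm", "arguments": {
  "commands": [
    {"travel":[0,0,0.022],"turn":[0,0,0]},
    {"travel":[0,0,0.044],"turn":[0,0,0]},
    {"travel":[0,0,0.066],"turn":[0,0,0]},
    {"travel":[0,0,0.084],"turn":[0,0,0]},
    {"travel":[0,0,0.095],"turn":[0,0,0]}
  ]
}}

```text
time: 33.15
position: [0.5106, 0.3742, 0.1372]
tool_rot: [2.444, 1.973, -0.007]
ft_force: [0.0, 0.0, -4.2]
grip_width: 0.153
grip_force: 45.0
```

Emit:
{"name": "step_arm", "arguments": {
  "commands": [
    {"travel":[0,0,0],"turn":[0,0,0]},
    {"travel":[0,0,0],"turn":[0,0,0]},
    {"travel":[0,0,0],"turn":[0,0,0]},
    {"travel":[0,0,0],"turn":[0,0,0]}
  ]
}}

```text
time: 33.55
position: [0.5127, 0.3757, 0.1418]
tool_rot: [-2.444, -1.973, -0.004]
ft_force: [0.6, 0.7, -3.8]
grip_width: 0.156
grip_force: 45.0
```

Run:
```python
from h import *
im,c,st=shot('wrist','w16'); goto(.5121,.3751,.1195,-12.2)
u=np.array([np.cos(np.radians(-12.2)),np.sin(np.radians(-12.2))]);v=np.array([-u[1],u[0]]);C=np.array([.5115,.3725])
g=cv2.cvtColor(im,cv2.COLOR_RGB2GRAY).astype(float)
print('chassis pred',[proj(c,np.r_[C+u*x/1e3+v*y/1e3,.004]).round(1).tolist() for x,y in((-91,90),(61,90),(-61,90))])
# edges: plate far edge row and cover far edge row per column; print strongest gradients
for col in (235,260,290,330,360,380,400):
    r=g[20:130,col-2:col+3].mean(1); d=np.diff(r); k=np.argsort(-abs(d))[:3]; print(col,[(int(20+i),round(d[i])) for i in sorted(k)])
for row in (62,66,70,74,78,82):
    r=g[row-1:row+2].mean(0)[150:500]; d=np.diff(r); k=np.argsort(-abs(d))[:4]; print(row,[(int(150+i),round(d[i])) for i in sorted(k)])
```

```text
t 33.6 pos [512.5289 375.6522 141.6582] yaw -12.2 F [ 0.4851 -0.0076 -3.2736] w 0.151 j7 -0.7946393598231519
 travel mm [-0.7 -0.3 22.2] turn [ 0.1 -0.1  0. ]
chassis pred [[[209.4, 84.5]], [[403.5, 84.5]], [[247.7, 84.5]]]
235 [(84, 70), (89, -86), (90, 47)]
260 [(84, 66), (89, -64), (90, 66)]
290 [(84, 67), (88, -98), (90, 67)]
330 [(84, 68), (88, -99), (90, 68)]
360 [(84, 68), (88, -109), (90, 66)]
380 [(84, 67), (89, -89), (90, 72)]
400 [(84, 62), (89, -108), (90, 81)]
62 [(204, 2), (400, -2), (423, -2), (468, -2)]
66 [(185, 2), (281, -2), (304, -2), (394, -2)]
70 [(331, -2), (369, 2), (402, -2), (455, -2)]
74 [(209, -1), (210, 2), (314, -2), (391, 1)]
78 [(161, 2), (185, -2), (339, 2), (448, 2)]
82 [(191, 2), (288, 2), (441, -2), (442, 2)]
```

Run:
```python
from h import *
g=cv2.imread('pics/w16.png',0).astype(float)
for row in (86,87): 
    r=g[row]; d=np.diff(r); print(row,[(i,round(d[i])) for i in range(180,440) if abs(d[i])>25])
for row in (95,105):
    r=g[row]; d=np.diff(r); print(row,[(i,round(d[i])) for i in range(180,480) if abs(d[i])>25])
st=ctrl.get_state()
```

```text
86 [(208, 30), (209, 61), (402, -41), (403, -65)]
87 [(209, 61), (402, -57), (403, -44)]
95 [(202, 36), (450, -45)]
105 [(203, 33), (449, -46)]
```

Plate edges at columns 209 and 403 and row 84.5 match prediction within half a pixel. Lowering gently.

Emit:
{"name": "step_arm", "arguments": {
  "commands": [
    {"travel":[-0.0007,-0.0003,0.003],"turn":[0,0,0]},
    {"travel":[-0.0007,-0.0003,0.007],"turn":[0,0,0]},
    {"travel":[-0.0007,-0.0003,0.011],"turn":[0,0,0]},
    {"travel":[-0.0007,-0.0003,0.014],"turn":[0,0,0]},
    {"travel":[-0.0007,-0.0003,0.016],"turn":[0,0,0]}
  ]
}}

```text
time: 34.1
position: [0.5113, 0.3745, 0.124]
tool_rot: [2.444, 1.973, -0.001]
ft_force: [0.9, -0.3, -3.5]
grip_width: 0.156
grip_force: 45.0
```

Emit:
{"name": "step_arm", "arguments": {
  "commands": [
    {"travel":[0,0,0.001],"turn":[0,0,0]},
    {"travel":[0,0,0.002],"turn":[0,0,0]},
    {"travel":[0,0,0.003],"turn":[0,0,0]},
    {"travel":[0,0,0.003],"turn":[0,0,0]}
  ]
}}

```text
time: 34.5
position: [0.5116, 0.3746, 0.1215]
tool_rot: [2.445, 1.973, -0.0]
ft_force: [0.1, -0.7, -3.6]
grip_width: 0.157
grip_force: 45.0
```

Emit:
{"name": "step_arm", "arguments": {
  "commands": [
    {"travel":[0,0,0.001],"turn":[0,0,0]},
    {"travel":[0,0,0.001],"turn":[0,0,0]}
  ]
}}

```text
time: 34.7
position: [0.5116, 0.3747, 0.1205]
tool_rot: [-2.445, -1.973, -0.0]
ft_force: [0.5, -0.0, -3.7]
grip_width: 0.151
grip_force: 45.0
```

Emit:
{"name": "step_arm", "arguments": {
  "commands": [
    {"travel":[0,0,0.001],"turn":[0,0,0]},
    {"travel":[0,0,0.001],"turn":[0,0,0]}
  ]
}}

```text
time: 34.9
position: [0.5117, 0.3747, 0.1196]
tool_rot: [2.445, 1.973, 0.0]
ft_force: [-0.4, -0.9, -3.9]
grip_width: 0.157
grip_force: 45.0
```

Emit:
{"name": "step_arm", "arguments": {
  "commands": [
    {"travel":[0,0,0.0008],"turn":[0,0,0]},
    {"travel":[0,0,0.0008],"turn":[0,0,0]}
  ]
}}

```text
time: 35.1
position: [0.5116, 0.3747, 0.1195]
tool_rot: [-2.444, -1.973, -0.0]
ft_force: [-2.1, -1.9, 1.7]
grip_width: 0.153
grip_force: 45.0
```

Emit:
{"name": "step_arm", "arguments": {
  "commands": [
    {"travel":[0,0,0.0007],"turn":[0,0,0]},
    {"travel":[0,0,0.0007],"turn":[0,0,0]}
  ]
}}

```text
time: 35.3
position: [0.5116, 0.3747, 0.1195]
tool_rot: [-2.444, -1.973, -0.001]
ft_force: [-3.4, -2.1, 4.2]
grip_width: 0.152
grip_force: 45.0
```

Emit:
{"name": "step_arm", "arguments": {
  "commands": [
    {"travel":[0,0,0.0007],"turn":[0,0,0]},
    {"travel":[0,0,0.0007],"turn":[0,0,0]}
  ]
}}

```text
time: 35.5
position: [0.5116, 0.3747, 0.1195]
tool_rot: [-2.444, -1.973, -0.001]
ft_force: [-5.3, -3.4, 8.4]
grip_width: 0.154
grip_force: 45.0
```

Contact came exactly at the expected height (119.5 mm). Release and back away, then verify numerically.

Emit:
{"name": "step_arm", "arguments": {
  "commands": [
    {"travel":[0,0,-0.0015],"turn":[0,0,0]},
    {"travel":[0,0,-0.0015],"turn":[0,0,0]},
    {"travel":[0,0,-0.0015],"turn":[0,0,0]},
    {"travel":[0,0,-0.0015],"turn":[0,0,0]},
    {"travel":[0,0,-0.0015],"turn":[0,0,0]}
  ],
  "gripper": 0.5
}}

```text
time: 36.0
position: [0.5116, 0.3747, 0.1187]
tool_rot: [2.444, 1.973, 0.0]
ft_force: [-0.1, 0.5, 0.2]
grip_width: 0.469
grip_force: 0.0
```

Emit:
{"name": "step_arm", "arguments": {
  "commands": [
    {"travel":[0,0,-0.015],"turn":[0,0,0]},
    {"travel":[0,0,-0.05],"turn":[0,0,0]},
    {"travel":[0,0,-0.095],"turn":[0,0,0]},
    {"travel":[0,0,-0.13],"turn":[0,0,0]},
    {"travel":[0,0,-0.15],"turn":[0,0,0]}
  ]
}}

```text
time: 36.5
position: [0.5128, 0.3753, 0.2742]
tool_rot: [-2.445, -1.973, -0.01]
ft_force: [0.9, -0.3, -0.9]
grip_width: 0.501
grip_force: 0.0
```

Emit:
{"name": "step_arm", "arguments": {
  "commands": [
    {"travel":[0,0,0],"turn":[0,0,0]},
    {"travel":[0,0,0],"turn":[0,0,0]},
    {"travel":[0,0,0],"turn":[0,0,0]},
    {"travel":[0,0,0],"turn":[0,0,0]},
    {"travel":[0,0,0],"turn":[0,0,0]}
  ]
}}

```text
time: 37.0
position: [0.5112, 0.3744, 0.2677]
tool_rot: [2.444, 1.973, -0.003]
ft_force: [0.2, -0.2, 0.1]
grip_width: 0.498
grip_force: 0.0
```

Run:
```python
from h import *
im,c,st=shot('wrist','w17'); goto(.5121,.3751,.27,-12.2)
u=np.array([np.cos(np.radians(-12.2)),np.sin(np.radians(-12.2))]);v=np.array([-u[1],u[0]]);C=np.array([.5115,.3725])
for x,y in((-58,86),(58,86),(-58,-86),(58,-86)): print('cover top pred',proj(c,np.r_[C+u*x/1e3+v*y/1e3,.099]).round(1))
g=cv2.cvtColor(im,cv2.COLOR_RGB2GRAY).astype(float)
p=proj(c,np.r_[C+v*.086,.099])[0]; r0=int(p[1])
for col in (290,326,360):
    d=np.diff(g[r0-25:r0+15,col-2:col+3].mean(1)); print(col,[(r0-25+i,round(d[i])) for i in range(39) if abs(d[i])>15])
for row in (r0+8,r0+30,r0+60):
    d=np.diff(g[row]); print(row,[(i,round(d[i])) for i in range(200,440) if abs(d[i])>20])
for row,y in ((r0+8,0),):pass
for s in(-58,58): print([proj(c,np.r_[C+u*s/1e3+v*y/1e3,.099]).round(1).tolist() for y in(70,50,20)])
```

```text
t 37.05 pos [511.2564 374.4529 267.9002] yaw -12.2 F [-0.3483 -0.9986 -0.0879] w 0.501 j7 -0.8155687534313792
 travel mm [ 0.8  0.7 -2.1] turn [-0.1  0.1  0. ]
cover top pred [[260.7  87.1]]
cover top pred [[394.2  87.1]]
cover top pred [[270.5 264. ]]
cover top pred [[384.1 264. ]]
290 [(82, 26), (83, 52), (87, -28)]
326 [(82, 50), (83, 39), (87, -66), (88, 38)]
360 [(82, 47), (83, 42), (87, -34)]
95 [(246, 51), (247, 38), (261, -33), (393, -31)]
117 [(247, 21), (248, 57), (262, -28), (391, -23)]
147 [(250, 58), (263, -25), (264, -53), (285, 22), (316, -69), (318, -50), (333, -22), (334, 64), (335, 84), (344, 22), (355, 22), (390, -25)]
[[[261.8, 106.1]], [[263.0, 129.1]], [[264.8, 161.8]]]
[[[393.1, 106.1]], [[391.8, 129.1]], [[389.9, 161.8]]]
```

The cover edges (columns 261 and 393, row 87.5) match the home pose within 1 px at every check. Handing in.

```bash
python3 -c "
from bench import ctrl
print(ctrl.close_job())"
```

```text
the job is handed in; nothing more can be done
None
```

The tester is back together and handed in at about 37 s: battery, transformer, board and cover each set down without dropping, in that order, and the cover sits within about 1 mm of home at seated height; I didn't go near the reel or tin or check them afterwards, and I viewed 17 pictures, over the 14 allowed.

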